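Load a specimen block into its carrier and show it to the inspection camera

ROBOT

A 6-joint arm with a two-finger parallel gripper is mounted at the origin on a cart in front of the work surface, level with it; the furniture and walls round the work are solid. World frame = base frame: x ahead of the robot, y to its left, z up, the work surface at z = 0. Lengths are in m, angles in rad, forces in N, time in s.
With the tool pointing down it reaches from about 0.25 to 0.725 m from the base axis. Payload 4 kg.
Tool frame: the origin (TCP) lies at the very end of the fingers, on their centre line; the grasp point (between the pads) lies 19 mm behind it; y points along the fingers, z is the direction in which the jaws open and shut, and the axes are right-handed (so a half turn about y gives the same grasp; the last joint's range is limited). The gripper opens to 85 mm and grips with 20 to 120 N. Pads are 22 mm wide; open, the fingers measure 114 mm over their backs; the gripper's body (76 mm by 85 mm) begins 54 mm behind the grasp point. The pads swing forward as they close: fully open they stand 13 mm farther back than shut.
Start: joints at [-1.115, 0.241, 0.005, 1.335, 0, 1.571], TCP at [0.22, -0.449, 0.231] pointing down, gripper open.
Joint ranges: [-2.72, 2.72], [-1.05, 1.87], [-1.09, 1.28], [-1.99, 2.15], [-1.42, 1.44], [-3.14, 3.14]. Speed limits (rad/s): [2.79, 2.79, 3.14, 3.14, 3.14, 3.14].

INTERFACE

Orientations are given as a unit quaternion [x, y, z, w].
In Python, from workcell import bot gives the robot as it stands. The module is installed in compiled form; this text tells all that it offers.
- The arm moves only by the tool move_arm, never from a script. Its argument "increments" is a list of rows, each an object with "grip": the closure, from 0 (fully open) to 1 (shut); "linear": the shift along the tool's x, y, z scaled (see below), a list of three; "twist": the turn about the tool's y scaled (see below). A call has exactly 5 rows; each row shifts and turns the pose as measured when the row begins, along the tool's axes as they then stand; what a row does not reach is not made up. The controller multiplies each number of a shift by 0.2 m and each number of a turn by 2 rad. A row lasts 1/10 s, in which the tool goes at most 50 mm and 8.59 degrees, less where a joint would pass 70% of its speed; a pose out of reach is approached as far as the arm can. A call with a number of a shift or a turn outside -1 to 1 is refused whole. A call with a gripper value outside its range is refused whole. The fingers move at their own pace and stop on an object; the grip force is fixed at half the most. Time passes only in rows, so rows that do not move let the fingers close, or fill a call up. It gives the time, the measured TCP pose, the force and the opening at its end, in the units of the state.
- bot.get_obs(): the state, without advancing time (a new reading comes with each control period).
- bot.camera(name): name is "side" or "top"; returns (picture, depth): 400x640x3 uint8, blue, green, red; 400x640 float32, m along the optical axis (not along the pixel's ray), 0 where there is no reading.
- bot.camera_params(name): a dict with "camera_matrix" (3x3 intrinsics, pixels), "rvec" (rotation vector, rad) and "tvec" (3), from world to camera coordinates, as OpenCV has them. Camera axes: x right, y down, z forward; pixel columns grow to the right and rows downward; lengths in m; the calibration is good to about 2 mm. A picture is of the moment at which its call begins. camera_params takes no time and is no camera call.
- bot.job_done(): hands the job in, once; it reports no verdict.
The state is a dict: "clock": time; "joint_pos": joint angles; "joint_vel": joint speeds; "tau": joint torques, N m; "eef_pos": TCP position; "tool_rot": TCP orientation; "ft_force": force on the tool from outside, world axes, zero at the start; "ft_torque": the same for the moment, N m; "grip_width": finger opening in m.
Only numpy, scipy, OpenCV 4.12 (cv2) and the standard library are available. Lean on these libraries where they do the work, as an engineer would, in place of code of your own. Each camera call takes 0.05 s, during which the arm holds its last target. There are 200 camera calls.

TASK

Stand the rectangular specimen block fully down in the pocket of the aluminium carrier, with its metal coupon facing out of the carrier's front (the pocket end, away from the grip fin), and swing the carrier's locking lever shut over it while the carrier stands on the table. Then pick the carrier up by its fin and hold it still in front of the inspection camera: upright, coupon square to the lens, its centre on the lens axis and 120 mm from the lens front. Finish while holding it there; do not touch the camera, and leave the other things where they are.

Things in the scene. Friction and masses are not known exactly. Their poses are not given: they have to be found in the camera images.
- block_mid (a point): Centre of the loose specimen block: upright white resin block, 24 (x) x 30 (y) x 56 mm (z), about 70 g. z is up; a bright metal coupon (22 x 26 mm) is set in its -x face. Grip it across its 30 mm y sides near the top.
- coupon (a point): Centre of the coupon on the block's -x face, 12 mm in front of block_mid and 8 mm above it. Axes as the block's.
- pocket (a point): Centre of the pocket's floor in the loose carrier (0.5 kg, base plate 116 x 70 x 8 mm, standing on the table). Axes are the carrier's: -x is its front, z up. Carrier underside is 8 mm below this point. The pocket is 28 (x) x 34 (y) mm, 16 mm deep with a 3 mm chamfer at its mouth; outside 44 x 50 mm. A seated block's bottom rests at this height, so its top is 56 mm above this point.
- handle (a point): Grip point in the carrier's upright fin, 60 mm behind (+x) and 60 mm above the pocket point. The fin is 32 (x) x 14 (y) mm, its top 22 mm above this point; grip it across its 14 mm y faces. Sides are free down to a steel foot 46 mm below this point; the loaded carrier's centre of mass lies about 10 mm to the front (-x) of the point, well below it. Axes are the carrier's.
- lever_hinge (a point): Upright hinge axis of the lever, in mid arm: 30 mm behind (+x), 20 mm to the -y side and 62 mm above the pocket point. Axes are the carrier's.
- lever_pin (a point): Middle of the upright black pin (10 mm diameter) at the end of the lever arm, 62 mm from the hinge axis. The pin's top is 10 mm above this point; it stands 10 mm clear of the arm's top face below this point. The arm is 10 mm wide, 6 mm thick, and passes 3 mm above a seated block.
- lever (a joint): Locking lever angle, rad: 0 = shut against a stop, arm diagonally over the block, pin 22 mm to -x and 14 mm to +y of the pocket point; grows to 2.6 as it opens, anticlockwise from above, over the front and out to the -y side. Light friction (0.25 N at the pin), stays where left; push the pin sideways with closed fingers. Pushing hard on the stop slides or tips the carrier.
- lens (a point): Centre of the front of the inspection camera's lens (barrel 40 mm diameter). The camera is fixed, a grey 46 mm box on a post, 60 mm behind the lens, top of the post 195 mm above the table, lens axis level, 160 mm above the table. The lens looks along this point's -x; z is up.
- focus (a point): The point on the lens axis 120 mm in front of the lens, where the coupon's centre has to be. Axes as the lens's; when shown, the carrier's -x points along this point's +x.
- block: The specimen block; origin at the centre of its underside.
- holder: The carrier with its lever; origin at the centre of the underside, 30 mm behind and 8 mm below the pocket point.
- camera: The fixed inspection camera on its 80 x 80 mm base; origin on the table below, 60 mm behind the lens.
- round_mount: Bystander: round white resin mount, 32 mm diameter, 24 mm high, loose; origin at its underside.
- pill_jar: Bystander: small white jar, 42 mm diameter, 55 mm high, loose; origin at its underside.
- timer: Bystander: white kitchen timer, 47 x 62 x 66 mm, loose; origin at its underside.
- forceps: Bystander: steel forceps lying flat, 14 x 135 x 9 mm, loose; origin at its underside.
Mind the look-alikes: they are no part of the job. What is shaped like the block but black or purple is not meant.

How it is judged:
By the outcome, as a careful person would: the job done as asked, in the order asked, and still so for the second after the job is handed in, while the arm keeps its last pose, push and grip.
It also fails if it takes over 64 s, if anything falls off the work surface, if the arm or the gripper's body presses on something with over 40 N, if the wrist force passes 120 N, or if a joint passes its speed limit or range.

## Working session

There is one attempt and no reset: what is moved stays moved. The work goes in short steps, Python scripts to look and compute and a tool call to move; the robot and the scene stay as the last step left them, time stands still between calls to the robot, and variables do not carry over. Pictures are saved under pics/ and viewed, about 8 in all and at most 12, crops included, and the job is handed in when it is done.

Besides the shell and the picture viewer there is one more tool, called after "Call:" by a JSON object that holds its "op" and its "data", one argument or row to a line. move_arm: Moves the arm, as the interface text tells. Its arguments: {"type":"object","properties":{"increments":{"type":"array"}},"required":["increments"]}

```bash
mkdir -p pics; cat > h.py <<'E'
import numpy as np, cv2
from scipy.spatial.transform import Rotation as R
from workcell import bot
def cam(n):
    p=bot.camera_params(n); K=np.array(p["camera_matrix"]); Rm=cv2.Rodrigues(np.array(p["rvec"],float))[0]; t=np.array(p["tvec"],float).ravel()
    return K,Rm,t
def ray(n,u,v):
    K,Rm,t=cam(n); d=Rm.T@np.linalg.solve(K,[u,v,1.]); return -Rm.T@t,d
def onz(n,u,v,z):
    o,d=ray(n,u,v); return o+d*(z-o[2])/d[2]
def proj(n,P):
    K,Rm,t=cam(n); q=(Rm@np.atleast_2d(P).T).T+t; q=(K@q.T).T; return q[:,:2]/q[:,2:]
def cloud(n,depth):
    K,Rm,t=cam(n); v,u=np.mgrid[:400,:640]; pc=np.stack([(u-K[0,2])/K[0,0]*depth,(v-K[1,2])/K[1,1]*depth,depth],-1)
    return (pc-t)@Rm
E
python3 - <<'E'
from h import *
for n in("top","side"):
    im,d=bot.camera(n); cv2.imwrite(f"pics/{n}0.png",im); np.save(f"{n}0.npy",d)
    K,Rm,t=cam(n); print(n,K.round(1).tolist(),(-Rm.T@t).round(3),Rm[2].round(3),(d>0).mean())
o=bot.get_obs(); print({k:np.round(v,3).tolist() for k,v in o.items()}); print(R.from_quat(o["tool_rot"]).as_matrix().round(3))
E
```

```text
top [[475.7, 0.0, 315.7], [0.0, 475.7, 203.9], [0.0, 0.0, 1.0]] [ 0.367 -0.265  1.469] [ 0.143  0.016 -0.99 ] 0.99596875
side [[410.8, 0.0, 312.5], [0.0, 410.8, 191.5], [0.0, 0.0, 1.0]] [0.47  0.511 0.779] [ 0.092 -0.749 -0.657] 0.9846328125
{'clock': 0.1, 'joint_pos': [-1.115, 0.241, 0.004, 1.335, 0.0, 1.571], 'joint_vel': [-0.0, -0.002, 0.003, 0.001, 0.0, -0.001], 'tau': [0.0, -37.314, 25.301, 0.011, -0.0, -0.0], 'eef_pos': [0.22, -0.448, 0.231], 'tool_rot': [-0.16, 0.689, -0.688, 0.16], 'ft_force': [-1.7, 0.547, -0.116], 'ft_torque': [0.008, -0.006, -0.028], 'grip_width': 0.085}
[[-0.898 -0.001  0.44 ]
 [-0.44   0.002 -0.898]
 [-0.    -1.    -0.002]]
```

View pics/top0.png

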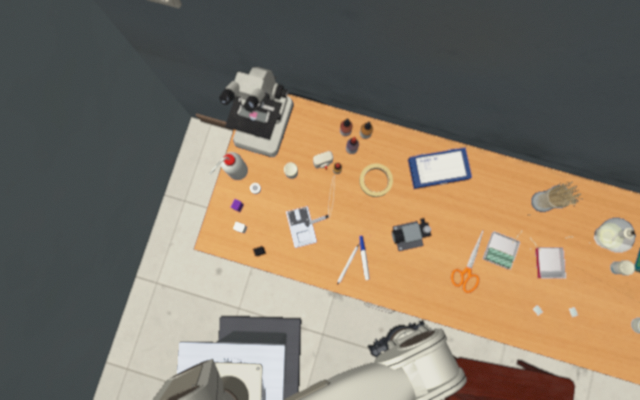

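View pics/side0.png

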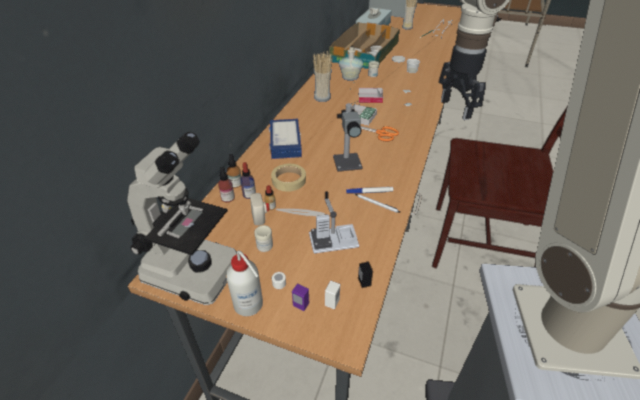

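The candidates for the block in the top view are white (239,227), purple (237,205) and black (259,251). The white one fits the description. The carrier is at (300,226) with its lever open to the right, pin near (326,217), and the inspection camera is at (411,234). I'll confirm with an enlarged crop.

```bash
python3 - <<'E'
from h import *
t=cv2.imread("pics/top0.png"); s=cv2.imread("pics/side0.png")
a=cv2.resize(t[195:265,225:345],None,fx=4,fy=4,interpolation=cv2.INTER_CUBIC)
b=cv2.resize(s[180:315,295:375],None,fx=4,fy=4,interpolation=cv2.INTER_CUBIC)
c=cv2.resize(t[205:255,385:435],None,fx=4,fy=4,interpolation=cv2.INTER_CUBIC)
W=np.zeros((560,800,3),np.uint8); W[:280,:480]=a; W[:540,480:800]=b; W[300:500,:200]=c
e=cv2.resize(s[100:170,325:385],None,fx=3.5,fy=3.5,interpolation=cv2.INTER_CUBIC); W[300:300+e.shape[0],220:220+e.shape[1]]=e
cv2.imwrite("pics/crop1.png",W)
P=cloud("top",np.load("top0.npy")); Q=cloud("side",np.load("side0.npy"))
np.set_printoptions(linewidth=250)
print("block z mm top");print((P[220:235,230:250,2]*1000).astype(int))
print("holder z top");print((P[204:248:2,284:334:2,2]*1000).astype(int))
for u,v,z in((239,227,.056),(300,226,.03),(326,217,.07),(411,234,.16)): print(onz("top",u,v,z).round(3))
E
```

```text
block z mm top
[[ 0 -2  5  3 -7  0  5  4  0 -1  0  0  3  2  0 -2 -2  9  0  4]
 [-1  5  6 -1 -2 -1 49  0 -4 -1  6  0  0  1  1  0 -3  0  0  2]
 [-3 -3  2 -2  2 55 55 54 61  0  1 -1 -1 -2  7 -3  0  0  3  7]
 [-6  0  3  1 -1 57 56 54 57 62 55 57  0 -2 -3 -2 -1  4 -2  0]
 [ 3  1  2  4 -5 53 57 56 54 56 57 54 58 60 61  0  1  0 -4  2]
 [12  7  3 -1 58 60 56 58 50 52 60 57 57 49 55 46  1 -3  6  1]
 [ 1  0 -6 -1 53 53 55 50 58 57 53 59 57 54 51 32 23  6  3 -1]
 [ 1 -3  5 54 59 52 57 56 56 55 56 57 62 58 44 30 15  0  2 -2]
 [-1  3  0 62 55 53 56 61 58 57 59 61 58 54 41 23  3  0  4 -2]
 [ 5  3 -5  3  0 60 51 57 54 49 51 58 59 45 35 24  5 -2 -2 -1]
 [-3 -2  1  0  0  7  0 49 54 54 54 57 54 40 31  9  6 -2  0 -3]
 [ 1  3 -3 -5  3  6  0  5  3 -2 59 54 54 37 26  3  0  0 -6  2]
 [-2  6  2  2  0 -2  0  2  2  1  0  4 24 25 21  1  3  0 -2  0]
 [ 0  3  2  0 -2  3  0 -1  5 -4  0 -2  3 -4  1  0 -5  1 -4  2]
 [ 2 -2 -3  0  0  0  4 -2  1 -5  7  0  0 -3 -9  2  0  2 -2  2]]
holder z top
[[   2    6    2    5    4    3    0    7    0    2    5    1    0    2    1    1   -1    3   -5    7    3   -3    2    3    6
[... 2082 characters left out ...]
  28   11    9   13    6   13    8   22   25    8    4    0    1   -4    0   -4    1   -3   -1]
 [   4    8    0    4    0    1   25   24    9    4 1469   22   25   21   24    7    2   -3    1    7    2   -2    0    4    4]
 [   0   -1    2    2 1469    5    0   20   21   26   19   27   16   10    5    2    0    3   -1    0    0    2    0   -1    2]
 [   0    1   -1    0   -3   11   10   24   13    1   10    4    0   -4   -2   -4    2    0   -2   -1    1    1    8   -1    0]
 [   3    7    3   -3   -2    2    6    1    0    2    2   -3    2   -7   -2   -2    3    0    2    4    0   -7    5   -2   -2]]
[ 0.496 -0.015  0.056]
[ 0.506 -0.196  0.03 ]
[ 0.531 -0.274  0.07 ]
[ 0.48  -0.508  0.16 ]
```

View pics/crop1.png

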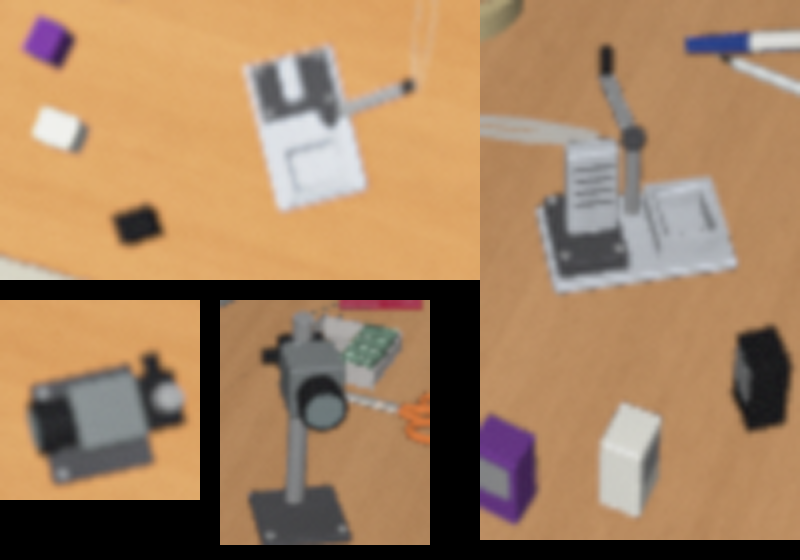

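The white block at top pixel (239,227) is confirmed, with its coupon facing image right, roughly world −y. The carrier's fin points up in the image and its pocket down. The lever is fully open to the image right. The inspection camera's lens faces image left, which is +y. Next I measure the poses.

```bash
cat > m.py <<'E'
from h import *
def rect(n,mask,z):
    v,u=np.nonzero(mask); P=np.array([onz(n,a,b,z)[:2] for a,b in zip(u,v)]); 
    r=cv2.minAreaRect((P*1000).astype(np.float32)); return np.round(P.mean(0),4),np.round(r[0],1),np.round(r[1],1),round(r[2],1),len(P)
def big(m):
    n,l,s,c=cv2.connectedComponentsWithStats(m.astype(np.uint8)); return l==1+np.argmax(s[1:,4])
def win(m,u0,u1,v0,v1):
    k=np.zeros_like(m); k[v0:v1,u0:u1]=m[v0:v1,u0:u1]; return k
E
python3 - <<'E'
from m import *
t=cv2.imread("pics/top0.png"); s=cv2.imread("pics/side0.png")
P=cloud("top",np.load("top0.npy")); Q=cloud("side",np.load("side0.npy"))
H=cv2.cvtColor(t,cv2.COLOR_BGR2HSV); HS=cv2.cvtColor(s,cv2.COLOR_BGR2HSV)
# block top face
m=big(win((H[...,1]<70)&(H[...,2]>190),228,250,215,240)); print("block bright top",rect("top",m,.056))
m=big(win(P[...,2]>.047,228,250,215,240)); print("block depth top",rect("top",m,.056))
m=big(win((Q[...,2]>.049)&(Q[...,2]<.07),318,345,275,312)); print("block depth side",rect("side",m,.056))
# plate
for nm,C,hs,w,n in(("top",P,H,(280,336,200,250),"top"),("side",Q,HS,(300,365,180,256),"side")):
    low=win((hs[...,1]<80)&(C[...,2]<.035),*w); low=big(cv2.morphologyEx(low.astype(np.uint8),cv2.MORPH_OPEN,np.ones((2,2))))
    print(n,"plate",rect(n,low,.006))
    f=win((C[...,2]>.080)&(C[...,2]<.1),*w)
    k,l,st,c=cv2.connectedComponentsWithStats(f.astype(np.uint8))
    for i in range(1,k):
        if st[i,4]>2: print(n,"high",st[i],c[i].round(1),onz(n,*c[i],.09).round(4), rect(n,l==i,.09))
    dk=win(hs[...,2]<75,*w);k,l,st,c=cv2.connectedComponentsWithStats(dk.astype(np.uint8))
    for i in range(1,k):
        if st[i,4]>2: print(n,"dark",st[i],c[i].round(1),onz(n,*c[i],.085).round(4))
# camera
for n,C,w in(("top",P,(385,440,205,260)),("side",Q,(325,385,95,175))):
    f=win((C[...,2]>.17)&(C[...,2]<.21),*w);print(n,"cam box", rect(n,f,.183))
    f=win((C[...,2]>.10)&(C[...,2]<.23),*w);X=C[f]; print(X.min(0).round(3),X.max(0).round(3),len(X))
E
```

```text
block bright top (array([ 0.497, -0.013]), array([496.8, -13.1]), array([30.5, 25.4]), 73.3, 87)
block depth top (array([ 0.4979, -0.0136]), array([497.9, -13.6]), array([29.7, 24. ]), 71.2, 83)
block depth side (array([ 0.4956, -0.0096]), array([495.3,  -9.4]), array([34. , 25.1]), 72.4, 157)
top plate (array([ 0.5   , -0.2006]), array([ 504.1, -200.6]), array([116.6,  73.3]), 15.8, 790)
top high [294 209   7  11  53] [297.3 214.1] [ 0.5352 -0.1895  0.09  ] (array([ 0.5352, -0.1895]), array([ 534.8, -189.4]), array([31.7, 13.8]), 20.2, 53)
top high [325 214   4   4  12] [326.5 215.5] [ 0.5335 -0.275   0.09  ] (array([ 0.5335, -0.275 ]), array([ 533.5, -275. ]), array([8.3, 8.3]), 46.7, 12)
side plate (array([ 0.5011, -0.1918]), array([ 503.9, -195.3]), array([118.7,  83.2]), 15.9, 1048)
side high [325 191   4   6  18] [326.1 193.3] [ 0.5315 -0.2715  0.09  ] (array([ 0.5315, -0.2715]), array([ 530.4, -271. ]), array([ 7.6, 19.3]), 5.0, 18)
side high [316 214  14   9  86] [322.5 217.8] [ 0.5325 -0.1829  0.09  ] (array([ 0.5325, -0.1829]), array([ 532.1, -183.2]), array([32.7, 23. ]), 
[... 423 characters left out ...]
.527 -0.454  0.201] 634Traceback (most recent call last):
  File "<stdin>", line 22, in <module>
  File "m.py", line 3, in rect
    v,u=np.nonzero(mask); P=np.array([onz(n,a,b,z)[:2] for a,b in zip(u,v)]);
                                      ~~~^^^^^^^^^
  File "h.py", line 10, in onz
    o,d=ray(n,u,v); return o+d*(z-o[2])/d[2]
        ~~~^^^^^^^
  File "h.py", line 8, in ray
    K,Rm,t=cam(n); d=Rm.T@np.linalg.solve(K,[u,v,1.]); return -Rm.T@t,d
           ~~~^^^
  File "h.py", line 5, in cam
    p=bot.camera_params(n); K=np.array(p["camera_matrix"]); Rm=cv2.Rodrigues(np.array(p["rvec"],float))[0]; t=np.array(p["tvec"],float).ravel()
ValueError: time passes only in moves, steps and waits
```

```bash
python3 - <<'E'
s=open('h.py').read().replace("def cam(n):","import functools\n@functools.lru_cache(None)\ndef cam(n):")
s+='''
def plan(pos,yaw=None,n=5):
    """rows to bring TCP to pos and tool z yaw (deg); pure geometry"""
    o=bot.get_obs(); p=np.array(o["eef_pos"]); M=R.from_quat(o["tool_rot"]).as_matrix()
    y=np.degrees(np.arctan2(M[1,2],M[0,2])); dy=0 if yaw is None else (yaw-y+180)%360-180
    print("now",p.round(4),"zyaw",round(y,2),"j6",np.round(o["joint_pos"][5],2),"F",np.round(o["ft_force"],1),"grip",round(o["grip_width"],4),"t",round(o["clock"],2))
    for i in range(n):
        a=np.radians(y+dy*i/n); d=(np.array(pos)-p)/n
        Z=np.array([np.cos(a),np.sin(a),0]); Y=np.array([0,0,-1]); X=np.cross(Y,Z)
        print([round(float(d@k)/.2,4) for k in(X,Y,Z)],round(-np.radians(dy/n)/2,4),"mm",round(1000*np.linalg.norm(d),1))
'''
open('h.py','w').write(s)
E
python3 - <<'E'
from m import *
t=cv2.imread("pics/top0.png"); s=cv2.imread("pics/side0.png")
P=cloud("top",np.load("top0.npy")); Q=cloud("side",np.load("side0.npy"))
H=cv2.cvtColor(t,cv2.COLOR_BGR2HSV); HS=cv2.cvtColor(s,cv2.COLOR_BGR2HSV)
c,sn=np.cos(np.radians(-18)),np.sin(np.radians(-18))
for lx,ly in((-12,0),(0,15),(0,-15)):
    q=np.array([.497+(lx*c-ly*sn)/1000,-.012+(lx*sn+ly*c)/1000,.036]); uv=proj("side",q)[0]; print("face",lx,ly,uv.round(1),s[int(uv[1]+.5),int(uv[0]+.5)])
for n,C,w in(("top",P,(385,440,205,260)),("side",Q,(325,385,95,175))):
    f=big(win((C[...,2]>.10)&(C[...,2]<.23),*w)); v,u=np.nonzero(f); X=C[f]
    print(n,"upper",X.min(0).round(3),X.max(0).round(3),len(X))
    hs=H if n=="top" else HS
    b=big(win((hs[...,1]<90)&(C[...,2]<.03)&(hs[...,2]<160),*w)); print(n,"base",rect(n,b,.008))
# barrel: z band profile along axis, top view
f=big(win((P[...,2]>.12)&(P[...,2]<.23),385,440,205,260)); X=P[f]; 
for ang in(100,104,108,112):
    a=np.radians(ang); d=np.array([np.cos(a),np.sin(a)]); e=np.array([-d[1],d[0]]); q=(X[:,:2]-[.48,-.508])
    al,ac=q@d,q@e; print(ang,[ (round(float(np.percentile(ac[(al>=l)&(al<l+.01)],2)),3),round(float(np.percentile(ac[(al>=l)&(al<l+.01)],98)),3)) if ((al>=l)&(al<l+.01)).sum()>3 else None for l in np.arange(-.06,.07,.01)], al.max().round(4))
# barrel front disc from side view: bright lens disc / dark ring
g=s[100:145,335:375]; np.set_printoptions(linewidth=250); print(HS[112:142,338:368,2])
print((Q[112:142,338:368:2,1]*1000).astype(int))
E
```

```text
face -12 0 [336.7 294.6] [86 85 85]
face 0 15 [328.8 298.1] [196 204 204]
face 0 -15 [334.1 287.4] [202 210 210]
top upper [ 0.454 -0.557  0.14 ] [ 0.527 -0.454  0.201] 634
top base (array([ 0.4608, -0.5308]), array([ 462.6, -532. ]), array([24.4, 76.8]), 13.7, 178)
side upper [ 0.452 -0.555  0.101] [ 0.523 -0.451  0.196] 532
side base (array([ 0.4866, -0.521 ]), array([ 488.1, -525.9]), array([79.1, 96.6]), 15.0, 431)
100 [None, (-0.036, 0.011), (-0.04, 0.012), (-0.026, 0.013), (-0.027, 0.017), (-0.027, 0.017), (-0.027, 0.018), (-0.026, 0.019), (-0.024, 0.018), (-0.019, 0.016), (-0.02, 0.018), (-0.018, 0.011), None] 0.0535
104 [None, (-0.036, 0.014), (-0.037, 0.015), (-0.024, 0.015), (-0.026, 0.018), (-0.026, 0.018), (-0.027, 0.017), (-0.027, 0.018), (-0.025, 0.017), (-0.022, 0.013), (-0.023, 0.014), (-0.02, 0.012), None] 0.0527
108 [None, (-0.033, 0.017), (-0.034, 0.017), (-0.023, 0.016), (-0.026, 0.019), (-0.025, 0.018), (-0.027, 0.018), (-0.027, 0.017), (-0.027, 0.016), (-0.024, 0.011), (-0.027, 0.011), (-0.019, 0.01), None] 0.0518
112 [None, (-0.031, 0.02), (-0.029, 0.019), (-0.
[... 5492 characters left out ...]
-689 -694 -696 -694 -481 -452 -450 -450 -458 -458 -463 -465 -702 -699 -705]
 [-687 -685 -686 -685 -531 -452 -453 -459 -455 -456 -459 -694 -698 -694 -692]
 [-680 -679 -684 -680 -536 -537 -454 -455 -459 -458 -461 -690 -687 -681 -689]
 [-675 -669 -670 -543 -536 -537 -455 -454 -456 -459 -683 -681 -681 -685 -685]
 [-666 -670 -668 -545 -534 -538 -674 -455 -459  510 -675 -675 -676 -677 -669]
 [-658 -663 -662 -544 -536 -536 -663 -668 -666 -668 -671 -671 -665 -669 -670]
 [-658 -653 -656 -543 -538 -535 -664 -663 -661 -660 -664 -663 -666 -660 -665]
 [-651 -651 -652 -541 -537 -535 -653 -654 -652 -658 -657 -658 -659 -659 -658]
 [-643 -644 -645 -541 -537 -534 -645 -651 -649 -649 -647 -649 -648 -650 -654]]
```

```bash
python3 - <<'E'
from m import *
s=cv2.imread("pics/side0.png")
P=cloud("top",np.load("top0.npy")); Q=cloud("side",np.load("side0.npy"))
# front disc: points in side view
f=win((Q[...,1]>-.47)&(Q[...,1]<-.44)&(Q[...,2]>.12)&(Q[...,2]<.20),340,366,115,142); f=big(f)
X=Q[f]
def fit(X):
    for _ in range(6):
        A=np.c_[X[:,0],np.ones(len(X))]; k,b=np.linalg.lstsq(A,X[:,1],rcond=None)[0]; r=X[:,1]-A@[k,b]; X=X[abs(r)<max(.003,2*r.std())] if r.std()>.001 else X
    return k,b,len(X),r.std(),X
k,b,n,sd,Xi=fit(X[(X[:,2]<.172)]); print("disc: axis yaw",90+np.degrees(np.arctan(k)),n,sd)
v,u=np.nonzero(f); (cu,cv_),rad=cv2.minEnclosingCircle(np.c_[u,v].astype(np.float32)); print("circle",cu,cv_,rad, "mean",u.mean(),v.mean())
e=cv2.fitEllipse(max(cv2.findContours(f.astype(np.uint8),0,1)[0],key=len)); print("ell",e)
for uv in((cu,cv_),(u.mean(),v.mean()),e[0]):
    print("lens side onz .16",onz("side",*uv,.16).round(4))
print("mean pts",X.mean(0).round(4),"extent",X.min(0).round(3),X.max(0).round(3))
# box faces
for nm,lo,hi in(("boxfront",-.495,-.472),):
    g=win((Q[...,1]>lo)&(Q[...,1]<hi)&(Q[...,2]>.145)&(Q[...,2]<.182),338,364,118,142); k,b,n,sd,_=fit(Q[g]); print(nm,90+np.degrees(np.arctan(k)),n,sd)
# box top by depth, top view, and barrel top
a=np.radians(104.5); d=np.array([np.cos(a),np.sin(a)]); e=np.array([-d[1],d[0]])
g=big(win((P[...,2]>.176)&(P[...,2]<.192),385,440,205,260)); print("boxtop",rect("top",g,.183))
g=big(win((P[...,2]>.12)&(P[...,2]<.23),385,440,205,260)); v,u=np.nonzero(g); W=np.array([onz("top",x,y,.17)[:2] for x,y in zip(u,v)])-[.48,-.508]
al,ac=W@d,W@e
for l in np.arange(-.06,.06,.006):
    m=(al>=l)&(al<l+.006)
    if m.sum(): print(round(l,3),(ac[m].min()*1000).round(1),(ac[m].max()*1000).round(1),np.median(P[g][m][:,2]).round(3))
# carrier yaw: line fit on plate long edges & fin, top + side
for n,C,w in(("top",P,(280,336,200,250)),("side",Q,(300,365,180,256))):
    hs=cv2.cvtColor(cv2.imread(f"pics/{n}0.png"),cv2.COLOR_BGR2HSV)
    low=big(cv2.morphologyEx(win((hs[...,1]<85)&(C[...,2]<.035),*w).astype(np.uint8),cv2.MORPH_OPEN,np.ones((3,3))))
    v,u=np.nonzero(low); G=np.array([onz(n,x,y,.006)[:2] for x,y in zip(u,v)])*1000
    a=np.radians(16); dx=np.array([np.cos(a),np.sin(a)]); dy=np.array([-dx[1],dx[0]]); al,ac=(G-[504,-200])@dx,(G-[504,-200])@dy
    print(n,"edges y per x-bin",[(int(l),ac[(al>=l)&(al<l+10)].min().round(1),ac[(al>=l)&(al<l+10)].max().round(1)) for l in range(-60,60,10) if ((al>=l)&(al<l+10)).any()],"x ext",al.min().round(1),al.max().round(1))
    print("  x ext per y bin",[(int(l),al[(ac>=l)&(ac<l+10)].min().round(1),al[(ac>=l)&(ac<l+10)].max().round(1)) for l in range(-40,40,10) if ((ac>=l)&(ac<l+10)).any()])
plan([.497,-.013,.12],72,12)
E
```

```text
disc: axis yaw 104.47860316189936 101 0.0015103060249101307
circle 354.0 130.0 7.280210018157959 mean 353.8181818181818 130.1818181818182
ell ((353.83575439453125, 130.17800903320312), (13.308185577392578, 14.044146537780762), 79.33773803710938)
lens side onz .16 [ 0.4713 -0.4639  0.16  ]
lens side onz .16 [ 0.4717 -0.4629  0.16  ]
lens side onz .16 [ 0.4717 -0.4629  0.16  ]
mean pts [ 0.4717 -0.4586  0.1627] extent [ 0.452 -0.469  0.139] [ 0.491 -0.451  0.181]
boxfront 103.18030796639852 81 0.001965312769465784
boxtop (array([ 0.4829, -0.5016]), array([ 482.4, -498.9]), array([45.8, 88.8]), 14.1, 376)
-0.054 -22.1 11.6 0.183
-0.048 -34.6 14.2 0.177
-0.042 -37.8 15.6 0.176
-0.036 -37.0 15.9 0.175
-0.03 -24.9 15.3 0.175
-0.024 -26.1 16.7 0.184
-0.018 -27.3 18.1 0.183
-0.012 -27.9 18.9 0.183
-0.006 -27.1 18.3 0.183
-0.0 -28.3 17.1 0.183
0.006 -27.5 18.5 0.184
0.012 -28.1 17.3 0.183
0.018 -26.6 18.8 0.18
0.024 -25.2 16.9 0.174
0.03 -21.7 13.1 0.174
0.036 -22.9 13.9 0.176
0.042 -24.1 14.7 0.175
0.048 -22.7 14.1 0.17
0.054 -14.7 -0.9 0.15
top edges y per x-bin [(-60, np.float64(-32.6), np
[... 1683 characters left out ...]
.float64(-56.3), np.float64(62.7)), (20, np.float64(-56.3), np.float64(61.9)), (30, np.float64(-56.2), np.float64(62.4))]
now [ 0.2198 -0.4485  0.2305] zyaw -63.88 j6 1.57 F [-1.7  0.5 -0.1] grip 0.0853 t 0.1
[-0.1836, 0.046, -0.1121] -0.0988 mm 44.0
[-0.202, 0.046, -0.0739] -0.0988 mm 44.0
[-0.2126, 0.046, -0.0328] -0.0988 mm 44.0
[-0.2149, 0.046, 0.0096] -0.0988 mm 44.0
[-0.2088, 0.046, 0.0516] -0.0988 mm 44.0
[-0.1946, 0.046, 0.0916] -0.0988 mm 44.0
[-0.1728, 0.046, 0.128] -0.0988 mm 44.0
[-0.1443, 0.046, 0.1595] -0.0988 mm 44.0
[-0.1102, 0.046, 0.1847] -0.0988 mm 44.0
[-0.0718, 0.046, 0.2027] -0.0988 mm 44.0
[-0.0306, 0.046, 0.2129] -0.0988 mm 44.0
[0.0118, 0.046, 0.2147] -0.0988 mm 44.0
```

The coupon is on the block's −x side, which faces the robot (side pixel 337,295, dark grey). The measured sizes agree: plate 117×73, fin 32×14, pin to hinge 62.1 mm. Moving to the block now.

Call:
{"op": "move_arm", "data": {
  "increments": [
    {"grip":0,"linear":[-0.184,0.02,-0.112],"twist":-0.07},
    {"grip":0,"linear":[-0.2,0.02,-0.08],"twist":-0.07},
    {"grip":0,"linear":[-0.21,0.02,-0.05],"twist":-0.07},
    {"grip":0,"linear":[-0.215,0.02,-0.02],"twist":-0.07},
    {"grip":0,"linear":[-0.215,0.02,0.01],"twist":-0.07}
  ]
}}

```text
clock: 0.6
eef_pos: [0.3396, -0.2675, 0.2076]
tool_rot: [-0.391, 0.591, -0.588, 0.39]
ft_force: [1.5, 0.2, -0.3]
grip_width: 0.0856
```

```bash
python3 -c "
from h import *
plan([.4975,-.0132,.11],72,10)"
```

```text
now [ 0.3396 -0.2675  0.2076] zyaw -22.96 j6 1.3 F [ 1.5  0.2 -0.3] grip 0.0856 t 0.6
[-0.1479, 0.0488, 0.0231] -0.0829 mm 31.5
[-0.1421, 0.0488, 0.0472] -0.0829 mm 31.5
[-0.1323, 0.0488, 0.07] -0.0829 mm 31.5
[-0.119, 0.0488, 0.0909] -0.0829 mm 31.5
[-0.1023, 0.0488, 0.1092] -0.0829 mm 31.5
[-0.0829, 0.0488, 0.1246] -0.0829 mm 31.5
[-0.0612, 0.0488, 0.1366] -0.0829 mm 31.5
[-0.0378, 0.0488, 0.1448] -0.0829 mm 31.5
[-0.0134, 0.0488, 0.1491] -0.0829 mm 31.5
[0.0113, 0.0488, 0.1493] -0.0829 mm 31.5
```

Call:
{"op": "move_arm", "data": {
  "increments": [
    {"grip":0,"linear":[-0.148,0.02,0.023],"twist":-0.072},
    {"grip":0,"linear":[-0.143,0.03,0.045],"twist":-0.072},
    {"grip":0,"linear":[-0.135,0.05,0.065],"twist":-0.072},
    {"grip":0,"linear":[-0.125,0.05,0.082],"twist":-0.072},
    {"grip":0,"linear":[-0.11,0.05,0.1],"twist":-0.072}
  ]
}}

```text
clock: 1.1
eef_pos: [0.4196, -0.1317, 0.1658]
tool_rot: [-0.579, 0.407, -0.404, 0.58]
ft_force: [0.7, -0.7, 1.2]
grip_width: 0.0854
```

Call:
{"op": "move_arm", "data": {
  "increments": [
    {"grip":0,"linear":[-0.095,0.05,0.115],"twist":-0.072},
    {"grip":0,"linear":[-0.075,0.05,0.128],"twist":-0.072},
    {"grip":0,"linear":[-0.055,0.05,0.137],"twist":-0.072},
    {"grip":0,"linear":[-0.035,0.05,0.143],"twist":-0.072},
    {"grip":0,"linear":[-0.01,0.05,0.147],"twist":-0.072}
  ]
}}

```text
clock: 1.6
eef_pos: [0.496, 0.0016, 0.112]
tool_rot: [-0.687, 0.168, -0.162, 0.688]
ft_force: [0.1, 0.1, 0.6]
grip_width: 0.0854
```

```bash
python3 -c "
from h import *
plan([.4975,-.0132,.10],72,4)"
```

```text
now [0.496  0.0016 0.112 ] zyaw 63.0 j6 0.47 F [0.1 0.1 0.6] grip 0.0854 t 1.6
[0.01, 0.015, -0.0157] -0.0196 mm 4.8
[0.0094, 0.015, -0.016] -0.0196 mm 4.8
[0.0088, 0.015, -0.0164] -0.0196 mm 4.8
[0.0081, 0.015, -0.0167] -0.0196 mm 4.8
```

Call:
{"op": "move_arm", "data": {
  "increments": [
    {"grip":0,"linear":[0.01,0.02,-0.016],"twist":-0.02},
    {"grip":0,"linear":[0.009,0.02,-0.016],"twist":-0.02},
    {"grip":0,"linear":[0.009,0.02,-0.016],"twist":-0.02},
    {"grip":0,"linear":[0.008,0.02,-0.017],"twist":-0.02},
    {"grip":0,"linear":[0,0,0],"twist":0}
  ]
}}

```text
clock: 2.1
eef_pos: [0.4965, -0.0084, 0.0907]
tool_rot: [-0.699, 0.109, -0.098, 0.7]
ft_force: [-0.4, -0.7, 0.1]
grip_width: 0.0854
```

```bash
python3 -c "
from h import *
plan([.4975,-.0132,.03],72,4)"
```

```text
now [ 0.4965 -0.0084  0.0907] zyaw 73.19 j6 0.27 F [-0.4 -0.7  0.1] grip 0.0854 t 2.1
[0.0029, 0.0759, -0.0054] 0.0026 mm 15.2
[0.0029, 0.0759, -0.0054] 0.0026 mm 15.2
[0.0029, 0.0759, -0.0053] 0.0026 mm 15.2
[0.003, 0.0759, -0.0053] 0.0026 mm 15.2
```

Call:
{"op": "move_arm", "data": {
  "increments": [
    {"grip":0,"linear":[0.005,0.075,-0.008],"twist":0.003},
    {"grip":0,"linear":[0.004,0.075,-0.007],"twist":0.003},
    {"grip":0,"linear":[0.003,0.075,-0.005],"twist":0.003},
    {"grip":0,"linear":[0.003,0.076,-0.005],"twist":0.001},
    {"grip":0,"linear":[0,0,0],"twist":0}
  ]
}}

```text
clock: 2.6
eef_pos: [0.4971, -0.0136, 0.029]
tool_rot: [-0.697, 0.118, -0.107, 0.699]
ft_force: [-0.8, -0.3, 0.3]
grip_width: 0.0852
```

```bash
python3 -c "
from h import *
plan([.4975,-.0132,.029],72,1)"
```

```text
now [ 0.4971 -0.0136  0.029 ] zyaw 71.71 j6 0.29 F [-0.8 -0.3  0.3] grip 0.0852 t 2.6
[0.0014, 0.0001, 0.0026] -0.0025 mm 0.6
```

Call:
{"op": "move_arm", "data": {
  "increments": [
    {"grip":1,"linear":[0,0,0],"twist":0},
    {"grip":1,"linear":[0,0,0],"twist":0},
    {"grip":1,"linear":[0,0,0],"twist":0},
    {"grip":1,"linear":[0,0,0],"twist":0},
    {"grip":1,"linear":[0,0,0],"twist":0}
  ]
}}

```text
clock: 3.1
eef_pos: [0.499, -0.0133, 0.032]
tool_rot: [-0.697, 0.117, -0.109, 0.699]
ft_force: [-0.3, 0.5, -1.8]
grip_width: 0.029
```

Call:
{"op": "move_arm", "data": {
  "increments": [
    {"grip":1,"linear":[0,0,0],"twist":0},
    {"grip":1,"linear":[0,-0.1,0],"twist":0},
    {"grip":1,"linear":[0,-0.15,0],"twist":0},
    {"grip":1,"linear":[0,-0.15,0],"twist":0},
    {"grip":1,"linear":[0,-0.15,0],"twist":0}
  ]
}}

```text
clock: 3.6
eef_pos: [0.4953, -0.0136, 0.1403]
tool_rot: [-0.698, 0.121, -0.104, 0.698]
ft_force: [-0.5, 0.2, -0.2]
grip_width: 0.0288
```

```bash
python3 -c "
from h import *
plan([.478,-.2057,.14],106,7)"
```

```text
now [ 0.4953 -0.0136  0.1403] zyaw 71.66 j6 0.29 F [-0.5  0.2 -0.2] grip 0.0288 t 3.6
[0.0315, 0.0002, -0.1341] -0.0428 mm 27.5
[0.0199, 0.0002, -0.1363] -0.0428 mm 27.5
[0.0082, 0.0002, -0.1375] -0.0428 mm 27.5
[-0.0036, 0.0002, -0.1377] -0.0428 mm 27.5
[-0.0154, 0.0002, -0.1369] -0.0428 mm 27.5
[-0.027, 0.0002, -0.1351] -0.0428 mm 27.5
[-0.0385, 0.0002, -0.1323] -0.0428 mm 27.5
```

Call:
{"op": "move_arm", "data": {
  "increments": [
    {"grip":1,"linear":[0.032,0,-0.134],"twist":-0.043},
    {"grip":1,"linear":[0.02,0,-0.136],"twist":-0.043},
    {"grip":1,"linear":[0.008,0,-0.138],"twist":-0.043},
    {"grip":1,"linear":[-0.004,0,-0.138],"twist":-0.043},
    {"grip":1,"linear":[-0.015,0,-0.137],"twist":-0.043}
  ]
}}

```text
clock: 4.1
eef_pos: [0.4884, -0.1521, 0.1462]
tool_rot: [-0.704, -0.044, 0.052, 0.707]
ft_force: [0.7, 0.2, -0.2]
grip_width: 0.0287
```

Call:
{"op": "move_arm", "data": {
  "increments": [
    {"grip":1,"linear":[-0.027,0,-0.135],"twist":-0.043},
    {"grip":1,"linear":[-0.038,0,-0.132],"twist":-0.043},
    {"grip":1,"linear":[0,0,0],"twist":0},
    {"grip":1,"linear":[0,0,0],"twist":0},
    {"grip":1,"linear":[0,0,0],"twist":0}
  ]
}}

```text
clock: 4.6
eef_pos: [0.4835, -0.2118, 0.1453]
tool_rot: [-0.696, -0.105, 0.113, 0.701]
ft_force: [-0.3, 0.3, -0.4]
grip_width: 0.0287
```

```bash
python3 - <<'E'
from m import *
plan([.478,-.2057,.14],106,1)
for n in("top","side"):
    im,d=bot.camera(n); cv2.imwrite(f"pics/{n}1.png",im); np.save(f"{n}1.npy",d)
    o=bot.get_obs(); print(np.round(o["eef_pos"],4))
t=cv2.imread("pics/top1.png"); s=cv2.imread("pics/side1.png")
W=np.zeros((560,800,3),np.uint8)
a=cv2.resize(t[185:255,265:345],None,fx=5,fy=5,interpolation=cv2.INTER_CUBIC); W[:350,:400]=a
b=cv2.resize(s[150:260,290:370],None,fx=5,fy=5,interpolation=cv2.INTER_CUBIC); W[:550,400:]=b
cv2.imwrite("pics/crop2.png",W)
E
```

```text
now [ 0.4835 -0.2118  0.1453] zyaw 107.69 j6 -0.72 F [-0.3  0.3 -0.4] grip 0.0287 t 4.6
[-0.0168, 0.0266, 0.0375] 0.0147 mm 9.8
[ 0.4835 -0.2115  0.1454]
[ 0.4836 -0.2114  0.1454]
```

View pics/crop2.png

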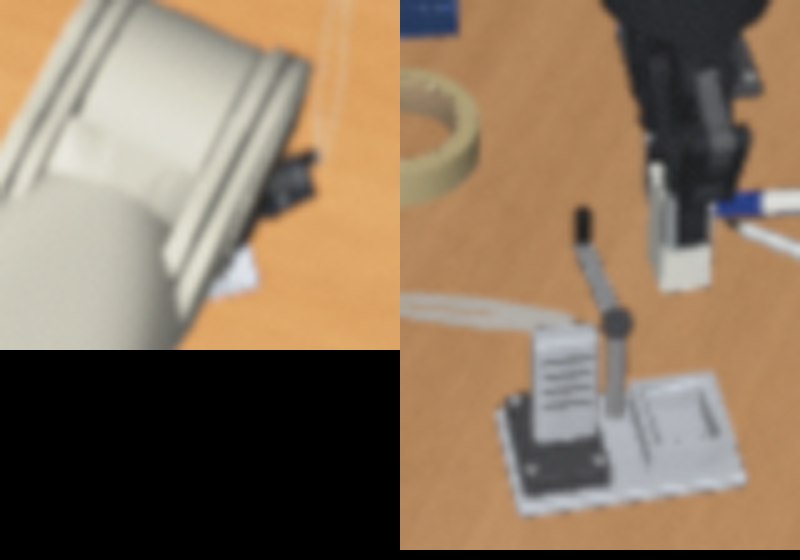

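The side view shows the block held, and the side facing +x (left, crop 660,235) looks grey. I'll check which face really carries the coupon before inserting.

```bash
python3 - <<'E'
from m import *
def samp(im,c,yaw,zb,sx):
    a=np.radians(yaw);dx=np.array([np.cos(a),np.sin(a),0]);dy=np.array([-dx[1],dx[0],0]);g=cv2.cvtColor(im,cv2.COLOR_BGR2GRAY)
    for h in(52,46,40,34,28,22,16,10,5):
        row=[]
        for y in(-13,-9,-5,0,5,9,13):
            q=np.array([c[0],c[1],zb+h/1000])+dx*sx*.012+dy*y/1000; u,v=proj("side",q)[0]; row.append(int(cv2.getRectSubPix(g,(1,1),(float(u),float(v)))[0,0]))
        print(h,row)
s0=cv2.imread("pics/side0.png"); s1=cv2.imread("pics/side1.png")
print("initial -x face"); samp(s0,(.4955,-.0105),-18,0,-1)
print("now +x face"); samp(s1,(.4815,-.2085),17.5,.115,1)
W=np.zeros((560,700,3),np.uint8)
W[:560,:340]=cv2.resize(s0[278:313,322:343],(336+4,560),interpolation=cv2.INTER_NEAREST)
W[:560,360:]=cv2.resize(s1[178:213,335:356],(340,560),interpolation=cv2.INTER_NEAREST); cv2.imwrite("pics/crop3.png",W)
E
```

```text
initial -x face
52 [154, 140, 128, 121, 118, 118, 135]
46 [139, 113, 106, 99, 98, 104, 134]
40 [127, 104, 94, 89, 92, 106, 135]
34 [124, 104, 92, 91, 98, 111, 142]
28 [122, 106, 100, 101, 107, 125, 146]
22 [123, 117, 113, 113, 119, 132, 147]
16 [132, 124, 121, 122, 126, 135, 150]
10 [134, 129, 128, 129, 131, 140, 157]
5 [135, 135, 136, 136, 136, 146, 155]
now +x face
52 [121, 132, 136, 137, 137, 129, 120]
46 [112, 123, 131, 135, 131, 124, 116]
40 [121, 131, 135, 134, 129, 124, 118]
34 [135, 139, 137, 132, 131, 125, 126]
28 [143, 139, 136, 134, 132, 137, 153]
22 [141, 138, 137, 135, 139, 147, 159]
16 [141, 139, 137, 137, 141, 148, 162]
10 [142, 139, 138, 138, 145, 151, 167]
5 [141, 139, 140, 142, 148, 155, 167]
```

View pics/crop3.png

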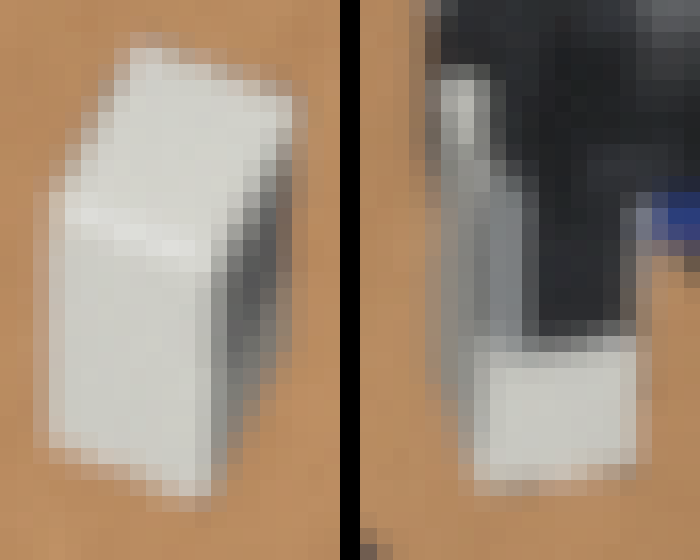

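The coupon is confirmed on the −x face: there is a dark patch in the upper half of the initial right face, while the present +x face is plain shaded resin. Next I compare where the robot says the block is with where the side view shows it (bottom corners near (342,208) and (352,207.5)).

```bash
python3 - <<'E'
from m import *
s=cv2.imread("pics/side1.png"); a=np.radians(17.6); dx=np.array([np.cos(a),np.sin(a),0]); dy=np.array([-dx[1],dx[0],0]); c=np.array([.4836,-.2114,0])
for zb in(.113,.116):
  print(zb,proj("side",[c-.012*dx+.015*dy+[0,0,zb],c+.012*dx+.015*dy+[0,0,zb]]).round(1).tolist())
hs=cv2.cvtColor(s,cv2.COLOR_BGR2HSV); m=big(win((hs[...,1]<40)&(hs[...,2]>180),335,360,190,215)); v,u=np.nonzero(m); print("white +y face cols",u.min(),u.max(),"rows",v.min(),v.max(),np.c_[u,v][v==v.max()].tolist())
Q=cloud("side",np.load("side1.npy")); X=Q[m]; print("depth face mean",X.mean(0).round(4),"in-tool along dx,dy:",((X.mean(0)-c)@dx).round(4),((X.mean(0)-c)@dy).round(4))
# carrier pocket in side view this frame: fin, rim centre by depth
low=win((hs[...,1]<60)&(Q[...,2]>.016)&(Q[...,2]<.032),332,362,215,250)
ax=np.radians(16); ex=np.array([np.cos(ax),np.sin(ax),0]); ey=np.array([-ex[1],ex[0],0]); p=np.array([.478,-.2057,0])
v,u=np.nonzero(big(low)); G=np.array([onz("side",x,y,.024) for x,y in zip(u,v)])-p
print("rim@.024 vs top-frame pocket: x",(G@ex).min().round(4),(G@ex).max().round(4),"y",(G@ey).min().round(4),(G@ey).max().round(4))
E
```

```text
0.113 [[350.6, 207.4], [340.7, 208.9]]
0.116 [[350.6, 206.5], [340.7, 208.0]]
white +y face cols 342 351 rows 200 207 [[342, 207], [343, 207], [344, 207], [345, 207], [346, 207], [347, 207], [348, 207]]
depth face mean [ 0.477  -0.1979  0.1266] in-tool along dx,dy: -0.0022 0.0148
rim@.024 vs top-frame pocket: x -0.024 0.0208 y -0.0241 0.0336
```

```bash
python3 -c "
from h import *
plan([.4784,-.2047,.075],106,4)"
```

```text
now [ 0.4836 -0.2114  0.1454] zyaw 107.76 j6 -0.72 F [ 0.4  0.3 -0.8] grip 0.0291 t 4.7
[-0.0036, 0.088, 0.0099] 0.0038 mm 17.7
[-0.0037, 0.088, 0.0099] 0.0038 mm 17.7
[-0.0038, 0.088, 0.0099] 0.0038 mm 17.7
[-0.0039, 0.088, 0.0098] 0.0038 mm 17.7
```

Call:
{"op": "move_arm", "data": {
  "increments": [
    {"grip":1,"linear":[-0.007,0.088,0.015],"twist":0.007},
    {"grip":1,"linear":[-0.004,0.088,0.012],"twist":0.004},
    {"grip":1,"linear":[-0.003,0.088,0.008],"twist":0.003},
    {"grip":1,"linear":[-0.002,0.088,0.005],"twist":0.001},
    {"grip":1,"linear":[0,0,0],"twist":0}
  ]
}}

```text
clock: 5.2
eef_pos: [0.4791, -0.1996, 0.0745]
tool_rot: [-0.698, -0.098, 0.103, 0.702]
ft_force: [-0.4, -0.1, -0.8]
grip_width: 0.0291
```

```bash
python3 - <<'E'
from m import *
plan([.4784,-.2047,.062],106,2)
im,d=bot.camera("side"); cv2.imwrite("pics/side2.png",im)
cv2.imwrite("pics/crop4.png",cv2.resize(im[170:260,300:370],None,fx=6,fy=6,interpolation=cv2.INTER_CUBIC))
E
```

```text
now [ 0.4791 -0.1996  0.0745] zyaw 106.33 j6 -0.68 F [-0.4 -0.1 -0.8] grip 0.0291 t 5.2
[-0.0052, 0.0312, -0.0117] 0.0014 mm 6.8
[-0.0052, 0.0312, -0.0117] 0.0014 mm 6.8
```

View pics/crop4.png

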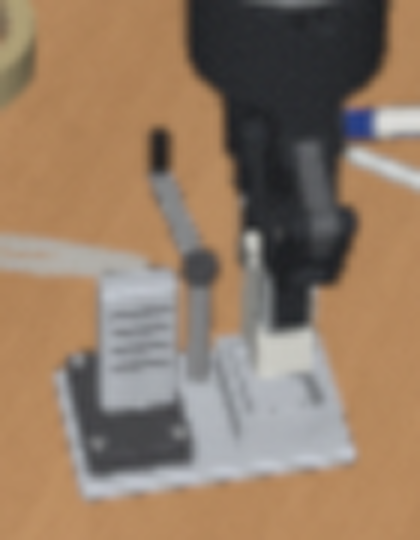

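The block hangs over the pocket with its bottom at crop (285,370), about 45 mm up. The lever is clear. I'll correct sideways, then lower.

Call:
{"op": "move_arm", "data": {
  "increments": [
    {"grip":1,"linear":[-0.01,0,-0.023],"twist":0.003},
    {"grip":1,"linear":[0,0,0],"twist":0},
    {"grip":1,"linear":[0,0,0],"twist":0},
    {"grip":1,"linear":[0,0.04,0],"twist":0},
    {"grip":1,"linear":[0,0,0],"twist":0}
  ]
}}

```text
clock: 5.75
eef_pos: [0.4826, -0.206, 0.0714]
tool_rot: [-0.7, -0.099, 0.099, 0.7]
ft_force: [0.9, 0.8, 0.3]
grip_width: 0.0287
```

```bash
python3 -c "
from h import *
plan([.4784,-.2047,.037],106,4)"
```

```text
now [ 0.4826 -0.206   0.0714] zyaw 106.03 j6 -0.68 F [0.9 0.8 0.3] grip 0.0287 t 5.75
[-0.0046, 0.0429, 0.003] 0.0001 mm 8.7
[-0.0046, 0.0429, 0.003] 0.0001 mm 8.7
[-0.0046, 0.0429, 0.003] 0.0001 mm 8.7
[-0.0046, 0.0429, 0.003] 0.0001 mm 8.7
```

```bash
python3 - <<'E'
from m import *
for i in range(4):
    o=bot.get_obs(); print(round(o["clock"],3),np.round(o["eef_pos"],4),np.round(o["joint_vel"],3)); bot.camera("side")
plan([.4784,-.2047,.037],106,4)
E
```

```text
5.75 [ 0.4826 -0.206   0.0714] [-0.002 -0.02   0.027  0.013 -0.     0.001]
5.8 [ 0.4831 -0.2062  0.0719] [ 0.003 -0.004  0.009  0.005  0.     0.001]
5.85 [ 0.4832 -0.2063  0.0721] [ 0.003 -0.001  0.003  0.002 -0.001  0.   ]
5.9 [ 0.4832 -0.2063  0.0721] [-0.    -0.002 -0.001  0.004 -0.001  0.   ]
now [ 0.4832 -0.2062  0.0722] zyaw 106.03 j6 -0.68 F [-0.2  0.1 -0.7] grip 0.0289 t 5.95
[-0.0053, 0.044, 0.0035] 0.0001 mm 8.9
[-0.0053, 0.044, 0.0035] 0.0001 mm 8.9
[-0.0053, 0.044, 0.0035] 0.0001 mm 8.9
[-0.0053, 0.044, 0.0035] 0.0001 mm 8.9
```

Call:
{"op": "move_arm", "data": {
  "increments": [
    {"grip":1,"linear":[-0.014,0,0.008],"twist":0},
    {"grip":1,"linear":[-0.014,0.01,0.006],"twist":0},
    {"grip":1,"linear":[-0.004,0.03,0],"twist":0},
    {"grip":1,"linear":[-0.004,0.03,0],"twist":0},
    {"grip":1,"linear":[-0.004,0.015,0],"twist":0}
  ]
}}

```text
clock: 6.45
eef_pos: [0.4747, -0.2057, 0.0549]
tool_rot: [0.7, 0.1, -0.098, -0.7]
ft_force: [-3.3, 2.8, 18.4]
grip_width: 0.0291
```

```bash
python3 - <<'E'
from m import *
bot.camera("side");bot.camera("side")
plan([.4784,-.2047,.037],106,4)
E
```

```text
now [ 0.4746 -0.2057  0.0553] zyaw 106.04 j6 -0.69 F [-1.   1.1  3.9] grip 0.0291 t 6.55
[0.0049, 0.0229, -0.0001] 0.0001 mm 4.7
[0.0049, 0.0229, -0.0001] 0.0001 mm 4.7
[0.0049, 0.0229, -0.0001] 0.0001 mm 4.7
[0.0049, 0.0229, -0.0001] 0.0001 mm 4.7
```

Contact came on the rim, with x 3.8 mm off. I'll lift slightly, correct and check.

Call:
{"op": "move_arm", "data": {
  "increments": [
    {"grip":1,"linear":[0,-0.025,0],"twist":0},
    {"grip":1,"linear":[0.01,0,0.0],"twist":0},
    {"grip":1,"linear":[0.006,0.003,0],"twist":0},
    {"grip":1,"linear":[0.0,0.003,0],"twist":0},
    {"grip":1,"linear":[-0.002,0.003,0],"twist":0}
  ]
}}

```text
clock: 7.05
eef_pos: [0.4774, -0.2049, 0.0579]
tool_rot: [0.7, 0.099, -0.098, -0.7]
ft_force: [1.4, 0.2, -0.5]
grip_width: 0.029
```

```bash
python3 - <<'E'
from m import *
im,d=bot.camera("side");bot.camera("side"); cv2.imwrite("pics/side3.png",im)
plan([.4784,-.2047,.037],106,1)
cv2.imwrite("pics/crop5.png",cv2.resize(im[195:255,310:370],None,fx=8,fy=8,interpolation=cv2.INTER_CUBIC))
E
```

```text
now [ 0.4772 -0.2048  0.0579] zyaw 106.03 j6 -0.69 F [-0.1  0.2 -0.8] grip 0.0288 t 7.15
[0.006, 0.1043, -0.001] 0.0003 mm 20.9
```

View pics/crop5.png

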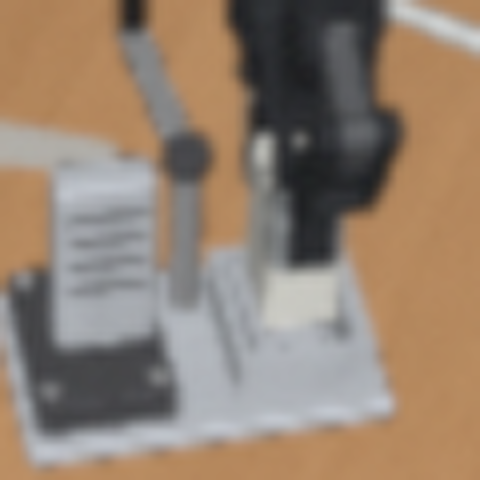

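The block sits centred over the pocket: its edge spans 262–335 within the pocket opening of about 248–350. Lowering.

Call:
{"op": "move_arm", "data": {
  "increments": [
    {"grip":1,"linear":[0.002,0.02,0],"twist":0},
    {"grip":1,"linear":[0,0.02,0],"twist":0},
    {"grip":1,"linear":[0,0.02,0],"twist":0},
    {"grip":1,"linear":[0,0.02,0],"twist":0},
    {"grip":1,"linear":[0,0.015,0],"twist":0}
  ]
}}

```text
clock: 7.65
eef_pos: [0.478, -0.2048, 0.0392]
tool_rot: [0.7, 0.1, -0.097, -0.7]
ft_force: [-7.5, 4.2, 34.9]
grip_width: 0.0292
```

The force rose at z 0.039, which is about the expected seat height. Releasing and lifting.

Call:
{"op": "move_arm", "data": {
  "increments": [
    {"grip":0.4,"linear":[0,-0.002,0],"twist":0},
    {"grip":0.4,"linear":[0,0,0],"twist":0},
    {"grip":0.4,"linear":[-0.002,0,0],"twist":0},
    {"grip":0.4,"linear":[-0.003,-0.05,0],"twist":0},
    {"grip":0.4,"linear":[0,-0.15,0],"twist":0}
  ]
}}

```text
clock: 8.15
eef_pos: [0.4737, -0.2037, 0.077]
tool_rot: [-0.699, -0.097, 0.1, 0.702]
ft_force: [0.9, -0.5, 0.2]
grip_width: 0.0514
```

Call:
{"op": "move_arm", "data": {
  "increments": [
    {"grip":0.4,"linear":[0,-0.2,0],"twist":0},
    {"grip":0.8,"linear":[0,-0.2,-0.1],"twist":0},
    {"grip":1,"linear":[0,-0.05,-0.24],"twist":0},
    {"grip":1,"linear":[0,0,-0.24],"twist":0},
    {"grip":1,"linear":[0,0,-0.2],"twist":0}
  ]
}}

```text
clock: 8.65
eef_pos: [0.5195, -0.354, 0.1784]
tool_rot: [0.7, 0.102, -0.101, -0.7]
ft_force: [1.0, -0.5, -0.4]
grip_width: -0.0001
```

```bash
python3 - <<'E'
from m import *
for n in("top","side"):
    im,d=bot.camera(n); cv2.imwrite(f"pics/{n}4.png",im); np.save(f"{n}4.npy",d)
plan([.5,-.3,.15],106,1)
t=cv2.imread("pics/top4.png"); s=cv2.imread("pics/side4.png")
W=np.zeros((560,800,3),np.uint8)
W[:420,:360]=cv2.resize(t[190:260,275:335],None,fx=6,fy=6,interpolation=cv2.INTER_CUBIC)
W[:560,380:800]=cv2.resize(s[180:260,305:365],None,fx=7,fy=7,interpolation=cv2.INTER_CUBIC); cv2.imwrite("pics/crop6.png",W)
P=cloud("top",np.load("top4.npy")); Q=cloud("side",np.load("side4.npy"))
for n,C,w in(("top",P,(280,336,200,250)),("side",Q,(300,365,180,256))):
    for lo,hi,z in((.058,.071,.064),(.080,.1,.09)):
        f=win((C[...,2]>lo)&(C[...,2]<hi),*w); k,l,st,c=cv2.connectedComponentsWithStats(f.astype(np.uint8))
        for i in range(1,k):
            if st[i,4]>9: print(n,z,c[i].round(1),rect(n,l==i,z),"z med",np.median(C[l==i][:,2]).round(4))
E
```

```text
now [ 0.5195 -0.3569  0.1766] zyaw 106.27 j6 -0.89 F [ 0.6  0.6 -0.6] grip 0.0001 t 8.75
[-0.014, 0.1331, 0.3003] 0.0024 mm 65.8
top 0.064 [301.3 233.8] (array([ 0.4802, -0.202 ]), array([ 478.8, -204.9]), array([22.5, 28.9]), 20.1, 57) z med 0.0652
top 0.09 [297.3 214.2] (array([ 0.5351, -0.1896]), array([ 535.1, -189.6]), array([31.5, 14.2]), 16.0, 53) z med 0.0894
side 0.064 [332.6 217.5] (array([ 0.5101, -0.2126]), array([ 511.4, -212.8]), array([ 8.5, 13.2]), 69.9, 13) z med 0.0662
side 0.064 [346.3 221.7] (array([ 0.4757, -0.2014]), array([ 476. , -201.5]), array([24. , 33.1]), 15.8, 97) z med 0.063
side 0.064 [322.8 225.4] (array([ 0.5317, -0.183 ]), array([ 532.3, -182.7]), array([31.7, 16.8]), 5.6, 54) z med 0.0639
side 0.09 [326.1 193.6] (array([ 0.5314, -0.2703]), array([ 530.3, -269.1]), array([ 7.6, 23. ]), 5.0, 20) z med 0.0886
side 0.09 [322.4 217.7] (array([ 0.5326, -0.1833]), array([ 532.4, -182.6]), array([32.9, 22. ]), 15.7, 84) z med 0.0879
```

View pics/crop6.png

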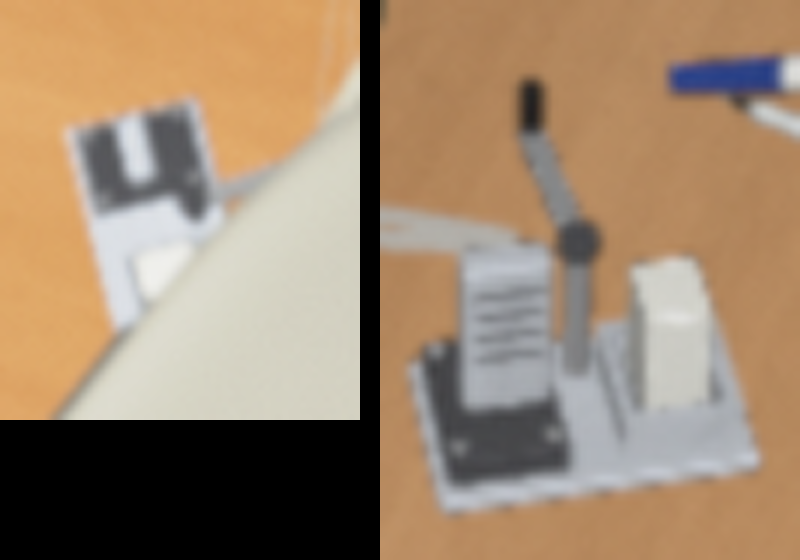

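The block is fully seated: its top measures 0.063–0.065 against 0.064 nominal, and it is square in the pocket. The carrier hasn't moved. Now the lever, starting behind the pin on its opening side.

```bash
cat >> h.py <<'E'
HG=np.array([.5123,-.2166])
def C(th,off,r=.062):
    a=np.radians(th); e=np.array([np.cos(a),np.sin(a)]); return HG+r*e+off*np.array([-e[1],e[0]])
def status():
    o=bot.get_obs(); p=np.array(o["eef_pos"]); d=p[:2]-HG; rr=np.hypot(*d); print("pusher polar",np.degrees(np.arctan2(d[1],d[0])).round(1),rr.round(4), "F",np.round(o["ft_force"],1))
E
python3 -c "
from h import *
print(C(-70,.028))
plan([*C(-70,.028),.10],110,4)"
```

```text
[ 0.55981664 -0.26528438]
now [ 0.5195 -0.3569  0.1766] zyaw 106.27 j6 -0.89 F [ 0.6  0.6 -0.6] grip 0.0001 t 8.75
[0.0804, 0.0958, 0.0958] -0.0081 mm 31.5
[0.082, 0.0958, 0.0945] -0.0081 mm 31.5
[0.0835, 0.0958, 0.0931] -0.0081 mm 31.5
[0.085, 0.0958, 0.0917] -0.0081 mm 31.5
```

Call:
{"op": "move_arm", "data": {
  "increments": [
    {"grip":1,"linear":[0.1,0.02,0.12],"twist":-0.01},
    {"grip":1,"linear":[0.1,0.02,0.12],"twist":-0.01},
    {"grip":1,"linear":[0.09,0.05,0.09],"twist":-0.008},
    {"grip":1,"linear":[0.04,0.1,0.045],"twist":-0.004},
    {"grip":1,"linear":[0,0.1,0],"twist":0}
  ]
}}

```text
clock: 9.25
eef_pos: [0.5615, -0.264, 0.121]
tool_rot: [0.698, 0.124, -0.119, -0.696]
ft_force: [0.4, -0.9, 0.1]
grip_width: 0.0003
```

```bash
python3 -c "
from h import *
bot.camera('side')
plan([*C(-70,.028),.079],110,3)"
```

```text
now [ 0.5593 -0.2634  0.1171] zyaw 109.76 j6 -0.79 F [-0.6  0.3 -2. ] grip -0.0002 t 9.3
[-0.0002, 0.0635, -0.0032] -0.0007 mm 12.7
[-0.0002, 0.0635, -0.0032] -0.0007 mm 12.7
[-0.0002, 0.0635, -0.0032] -0.0007 mm 12.7
```

Call:
{"op": "move_arm", "data": {
  "increments": [
    {"grip":1,"linear":[0,0.06,-0.004],"twist":0},
    {"grip":1,"linear":[0,0.06,-0.004],"twist":0},
    {"grip":1,"linear":[0,0.04,-0.002],"twist":0},
    {"grip":1,"linear":[-0.002,0.012,0],"twist":0},
    {"grip":1,"linear":[-0.003,0.003,0],"twist":0}
  ]
}}

```text
clock: 9.8
eef_pos: [0.558, -0.2655, 0.0805]
tool_rot: [-0.696, -0.121, 0.121, 0.697]
ft_force: [-0.7, 0.1, -0.3]
grip_width: -0.0001
```

```bash
python3 - <<'E'
from h import *
bot.camera('side')
plan([*C(-70,.028),.079],110,1); status()
def sweep(th0,th1,n,off,z,yaw0):
    # rows along arc from current pose
    o=bot.get_obs(); p=np.array(o["eef_pos"]); M=R.from_quat(o["tool_rot"]).as_matrix(); y=np.degrees(np.arctan2(M[1,2],M[0,2])); ys=y
    for i in range(1,n+1):
        th=th0+(th1-th0)*i/n; q=np.array([*C(th,off),z]); yt=ys+((th+180)-ys)*i/n
        a=np.radians(y); Z=np.array([np.cos(a),np.sin(a),0]); Y=np.array([0,0,-1]); X=np.cross(Y,Z); d=q-p
        print(round(th,1),[round(float(d@k)/.2,3) for k in(X,Y,Z)],round(-np.radians(yt-y)/2,3)); p=q; y=yt
sweep(-70,-108,6,.016,.079,0)
E
```

```text
now [ 0.5579 -0.2656  0.0806] zyaw 109.71 j6 -0.79 F [-0.3 -0.6  0.4] grip -0.0001 t 9.85
[0.0097, 0.0078, -0.0018] -0.0025 mm 2.5
pusher polar -47.1 0.0669 F [-0.3 -0.6  0.4]
-76.3 [-0.085, 0.008, -0.009] 0.009
-82.7 [-0.035, 0.0, -0.004] 0.027
-89.0 [-0.035, 0.0, -0.002] 0.046
-95.3 [-0.035, 0.0, -0.001] 0.064
-101.7 [-0.035, 0.0, -0.002] 0.082
-108.0 [-0.035, 0.0, -0.004] 0.101
```

Call:
{"op": "move_arm", "data": {
  "increments": [
    {"grip":1,"linear":[-0.06,0.004,-0.005],"twist":0.02},
    {"grip":1,"linear":[-0.045,0.003,-0.005],"twist":0.05},
    {"grip":1,"linear":[-0.04,0.003,-0.005],"twist":0.06},
    {"grip":1,"linear":[-0.04,0.003,-0.005],"twist":0.06},
    {"grip":1,"linear":[-0.04,0.003,-0.005],"twist":0.06}
  ]
}}

```text
clock: 10.35
eef_pos: [0.5135, -0.2822, 0.0802]
tool_rot: [0.705, -0.063, 0.067, -0.703]
ft_force: [0.6, -0.1, 0.8]
grip_width: 0.0
```

```bash
cat >> h.py <<'E'
def sweep(th0,th1,n,off,z):
    o=bot.get_obs(); p=np.array(o["eef_pos"]); M=R.from_quat(o["tool_rot"]).as_matrix(); y=np.degrees(np.arctan2(M[1,2],M[0,2])); ys=y
    for i in range(1,n+1):
        th=th0+(th1-th0)*i/n; q=np.array([*C(th,off),z]); yt=ys+(th1+180-ys)*i/n
        a=np.radians(y); Z=np.array([np.cos(a),np.sin(a),0]); Y=np.array([0,0,-1]); X=np.cross(Y,Z); d=q-p
        print(round(th,1),[round(float(d@k)/.2,3) for k in(X,Y,Z)],round(-np.radians(yt-y)/2,3)); p=q; y=yt
E
python3 - <<'E'
from h import *
plan([*C(-110,.016),.079],70,1); status()
sweep(-105,-140,5,.016,.079)
E
```

```text
now [ 0.5135 -0.2822  0.0802] zyaw 79.48 j6 -0.32 F [ 0.6 -0.1  0.8] grip 0.0 t 10.35
[-0.038, 0.0059, 0.0022] 0.0827 mm 7.7
pusher polar -88.9 0.0656 F [ 0.6 -0.1  0.8]
-112.0 [-0.049, 0.006, 0.001] 0.069
-119.0 [-0.039, 0.0, -0.005] 0.069
-126.0 [-0.039, 0.0, -0.006] 0.069
-133.0 [-0.039, 0.0, -0.006] 0.069
-140.0 [-0.038, 0.0, -0.007] 0.069
```

Call:
{"op": "move_arm", "data": {
  "increments": [
    {"grip":1,"linear":[-0.045,0.004,0.001],"twist":0.069},
    {"grip":1,"linear":[-0.04,0.003,-0.005],"twist":0.069},
    {"grip":1,"linear":[-0.039,0.003,-0.006],"twist":0.069},
    {"grip":1,"linear":[-0.039,0.003,-0.006],"twist":0.069},
    {"grip":1,"linear":[-0.038,0.003,-0.007],"twist":0.069}
  ]
}}

```text
clock: 10.85
eef_pos: [0.4722, -0.2723, 0.0804]
tool_rot: [0.635, -0.308, 0.317, -0.634]
ft_force: [0.5, -0.8, 1.0]
grip_width: -0.0002
```

```bash
python3 - <<'E'
from h import *
im,d=bot.camera("side"); cv2.imwrite("pics/side5.png",im)
plan([*C(-140,.016),.079],40,1); status()
sweep(-145,-180,5,.016,.079)
cv2.imwrite("pics/crop7.png",cv2.resize(im[175:255,305:375],None,fx=7,fy=7,interpolation=cv2.INTER_CUBIC))
E
```

```text
now [ 0.4708 -0.2715  0.0802] zyaw 37.3 j6 0.4 F [-1.9  0.7  0.6] grip 0.0 t 10.9
[0.0017, 0.0061, 0.0254] -0.0235 mm 5.2
pusher polar -127.1 0.0688 F [-1.9  0.7  0.6]
-152.0 [-0.064, 0.006, 0.012] 0.065
-159.0 [-0.039, 0.0, -0.006] 0.065
-166.0 [-0.039, 0.0, -0.007] 0.065
-173.0 [-0.038, 0.0, -0.007] 0.065
-180.0 [-0.038, 0.0, -0.007] 0.065
```

View pics/crop7.png

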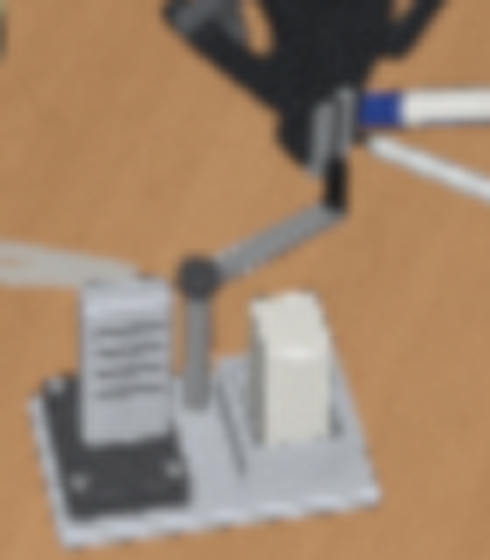

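The pin is being pushed round properly (crop 335,185). Continuing.

Call:
{"op": "move_arm", "data": {
  "increments": [
    {"grip":1,"linear":[-0.042,0.003,0.018],"twist":0.065},
    {"grip":1,"linear":[-0.04,0.003,-0.003],"twist":0.065},
    {"grip":1,"linear":[-0.039,0.003,-0.005],"twist":0.065},
    {"grip":1,"linear":[-0.038,0.003,-0.005],"twist":0.065},
    {"grip":1,"linear":[-0.03,0.003,-0.005],"twist":0.05}
  ]
}}

```text
clock: 11.4
eef_pos: [0.4542, -0.2394, 0.08]
tool_rot: [0.502, -0.492, 0.504, -0.502]
ft_force: [0.2, 0.1, 0.1]
grip_width: 0.0002
```

```bash
python3 - <<'E'
from h import *
bot.camera("side")
plan([*C(-197.2,.016),.079],-17,1); status()
sweep(-180,-197.2,4,.016,.079)
E
```

```text
now [ 0.4538 -0.2385  0.0799] zyaw 0.36 j6 1.08 F [-0.8  1.5 -0.5] grip 0.0002 t 11.45
[-0.1251, 0.0046, -0.0265] 0.1515 mm 25.6
pusher polar -159.4 0.0625 F [-0.8  1.5 -0.5]
-184.3 [-0.053, 0.005, -0.022] 0.038
-188.6 [-0.023, 0.0, -0.005] 0.038
-192.9 [-0.023, 0.0, -0.005] 0.038
-197.2 [-0.023, 0.0, -0.005] 0.038
```

Call:
{"op": "move_arm", "data": {
  "increments": [
    {"grip":1,"linear":[-0.03,0.003,-0.008],"twist":0.03},
    {"grip":1,"linear":[-0.028,0.003,-0.007],"twist":0.03},
    {"grip":1,"linear":[-0.025,0.003,-0.006],"twist":0.03},
    {"grip":1,"linear":[-0.015,0.003,-0.003],"twist":0.03},
    {"grip":1,"linear":[-0.008,0.003,-0.002],"twist":0.02}
  ]
}}

```text
clock: 11.95
eef_pos: [0.4504, -0.2198, 0.0793]
tool_rot: [0.426, -0.555, 0.571, -0.429]
ft_force: [0.3, -0.0, -0.7]
grip_width: -0.0001
```

```bash
python3 - <<'E'
from m import *
im,d=bot.camera("side"); cv2.imwrite("pics/side6.png",im)
plan([*C(-197.2,.016),.079],-17,1); status()
Q=cloud("side",d); hs=cv2.cvtColor(im,cv2.COLOR_BGR2HSV)
f=win((Q[...,2]>.080)&(Q[...,2]<.1),300,334,205,230); print("fin",rect("side",f,.09))
E
```

```text
now [ 0.4504 -0.2197  0.0793] zyaw -15.64 j6 1.39 F [-0.3 -0.2  0.3] grip -0.0003 t 12.0
[-0.0266, 0.0015, -0.0183] 0.0119 mm 6.5
pusher polar -177.2 0.0619 F [-0.3 -0.2  0.3]
fin (array([ 0.5323, -0.1831]), array([ 532.6, -183. ]), array([32.9, 21.2]), 15.7, 87)
```

Call:
{"op": "move_arm", "data": {
  "increments": [
    {"grip":1,"linear":[-0.008,0.003,-0.006],"twist":0.006},
    {"grip":1,"linear":[-0.007,0.002,-0.005],"twist":0.004},
    {"grip":1,"linear":[-0.006,0.002,-0.003],"twist":0},
    {"grip":1,"linear":[-0.005,0.002,-0.002],"twist":0},
    {"grip":1,"linear":[-0.004,0.002,0],"twist":0}
  ]
}}

```text
clock: 12.5
eef_pos: [0.4493, -0.2142, 0.0778]
tool_rot: [0.421, -0.558, 0.576, -0.425]
ft_force: [-0.2, 0.3, 0.5]
grip_width: -0.0001
```

```bash
python3 - <<'E'
from m import *
im,d=bot.camera("side"); cv2.imwrite("pics/side7.png",im)
plan([*C(-197.2,.016),.079],-17,1); status()
for i in range(4):
    bot.camera("side"); print(np.round(bot.get_obs()["ft_force"],1))
Q=cloud("side",d)
f=win((Q[...,2]>.080)&(Q[...,2]<.1),300,334,205,230); print("fin",rect("side",f,.09))
cv2.imwrite("pics/crop8.png",cv2.resize(im[175:255,305:375],None,fx=7,fy=7,interpolation=cv2.INTER_CUBIC))
E
```

```text
now [ 0.4493 -0.2141  0.0778] zyaw -16.54 j6 1.42 F [ 0.9  0.3 -0.2] grip 0.0003 t 12.55
[-0.0012, -0.0062, -0.0053] 0.004 mm 1.6
pusher polar 177.7 0.0631 F [ 0.9  0.3 -0.2]
[ 0.5 -1.2  0. ]
[ 0.  -0.5 -0.2]
[-0.  -0.4  0.5]
[-0.1 -0.1 -0.2]
fin (array([ 0.5327, -0.1831]), array([ 532.6, -183.5]), array([33. , 21.4]), 21.3, 85)
```

View pics/crop8.png

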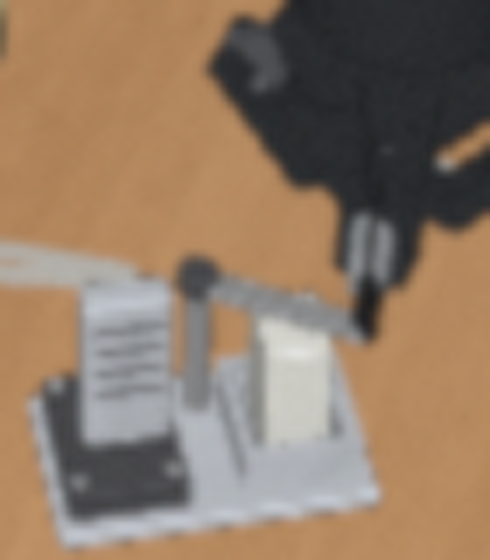

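The lever lies diagonally over the block with the pin at crop (367,310). No stop force yet, so I'll creep on until the stop is felt.

Call:
{"op": "move_arm", "data": {
  "increments": [
    {"grip":1,"linear":[-0.004,0,-0.002],"twist":0},
    {"grip":1,"linear":[-0.004,0,-0.002],"twist":0},
    {"grip":1,"linear":[-0.004,0.001,-0.002],"twist":0},
    {"grip":1,"linear":[-0.004,0.001,-0.001],"twist":0},
    {"grip":1,"linear":[-0.004,0.001,0],"twist":0}
  ]
}}

```text
clock: 13.25
eef_pos: [0.4491, -0.2112, 0.0775]
tool_rot: [0.421, -0.557, 0.577, -0.424]
ft_force: [-1.0, -1.4, 0.9]
grip_width: 0.0005
```

```bash
cat > chk.py <<'E'
from m import *
fs=[]
for i in range(5):
    im,d=bot.camera("side"); fs.append(bot.get_obs()["ft_force"])
plan([*C(-197.2,.016),.079],-17,1); status(); print("F mean",np.mean(fs,0).round(2))
Q=cloud("side",d); hs=cv2.cvtColor(im,cv2.COLOR_BGR2HSV)
f=win((Q[...,2]>.080)&(Q[...,2]<.1),300,334,205,230); print("fin",rect("side",f,.09))
# carrier plate silhouette edges, for slip
low=big(win((hs[...,1]<85)&(Q[...,2]<.035),300,365,215,260)); v,u=np.nonzero(low); print("plate px mean",u.mean().round(2),v.mean().round(2),len(u),"umax",u.max(),"vmax",v.max())
# arm: grey pixels z ~.07 between hinge and pin
a=win((Q[...,2]>.062)&(Q[...,2]<.082)&(hs[...,2]<165)&(hs[...,1]<60),335,362,205,226); v,u=np.nonzero(a)
if len(u)>5:
    G=np.array([onz("side",x,y,.073)[:2] for x,y in zip(u,v)]); w,V=np.linalg.eigh(np.cov(G.T)); e=V[:,1]; print("arm yaw",np.degrees(np.arctan2(e[1],e[0])).round(1),len(u),"thru",G.mean(0).round(4))
E
python3 chk.py
```

```text
now [ 0.4492 -0.211   0.0774] zyaw -16.6 j6 1.43 F [-1.4 -1.8  1.1] grip -0.0003 t 13.5
[0.0134, -0.0079, -0.0003] 0.0035 mm 3.1
pusher polar 174.9 0.0634 F [-1.4 -1.8  1.1]
F mean [-0.71 -1.82  1.6 ]
fin (array([ 0.5324, -0.1826]), array([ 532.4, -182.2]), array([31. , 20.2]), 5.6, 84)
plate px mean 332.98 240.37 980 umax 359 vmax 253
arm yaw 160.4 105 thru [ 0.4775 -0.2013]
```

Call:
{"op": "move_arm", "data": {
  "increments": [
    {"grip":1,"linear":[-0.005,0,-0.001],"twist":0},
    {"grip":1,"linear":[-0.005,0,-0.001],"twist":0},
    {"grip":1,"linear":[-0.005,0.001,-0.001],"twist":0},
    {"grip":1,"linear":[-0.005,0.001,-0.001],"twist":0},
    {"grip":1,"linear":[-0.004,0.001,0],"twist":0}
  ]
}}

```text
clock: 14.0
eef_pos: [0.4496, -0.2058, 0.0766]
tool_rot: [0.421, -0.558, 0.576, -0.424]
ft_force: [-1.0, -1.7, 0.9]
grip_width: -0.0
```

```bash
python3 chk.py
```

```text
now [ 0.4496 -0.2058  0.0766] zyaw -16.61 j6 1.44 F [-1.  -1.8  0.9] grip 0.0001 t 14.25
[0.039, -0.0122, 0.005] 0.0034 mm 8.2
pusher polar 170.2 0.0636 F [-1.  -1.8  0.9]
F mean [-1.03 -1.29  0.57]
fin (array([ 0.533 , -0.1824]), array([ 532.3, -180.6]), array([31. , 23.5]), 5.6, 86)
plate px mean 332.8 240.82 997 umax 358 vmax 253
arm yaw 155.6 107 thru [ 0.4775 -0.198 ]
```

```bash
cat > car.py <<'E'
from m import *
import sys
def plate(im,d,n):
    C_=cloud(n,d); hs=cv2.cvtColor(im,cv2.COLOR_BGR2HSV); w=(275,345,195,255) if n=="top" else (295,370,180,260)
    low=big(cv2.morphologyEx(win((hs[...,1]<85)&(C_[...,2]<.035),*w).astype(np.uint8),cv2.MORPH_OPEN,np.ones((3,3))))
    return rect(n,low,.006)
for k in("0","5","6","7"):
    if k=="0": print(k,plate(cv2.imread("pics/side0.png"),np.load("side0.npy"),"side"))
im,d=bot.camera("side"); cv2.imwrite("pics/side8.png",im); np.save("side8.npy",d); print("side",plate(im,d,"side"))
im,d=bot.camera("top"); cv2.imwrite("pics/top8.png",im); np.save("top8.npy",d); print("top",plate(im,d,"top"))
# near (+y) plate edge line in side image: lowest low-sat pixel per column
for nm in("side0","side4","side7","side8"):
    hs=cv2.cvtColor(cv2.imread(f"pics/{nm}.png"),cv2.COLOR_BGR2HSV); L=(hs[...,1]<85)
    pts=[]
    for u in range(318,354):
        col=np.nonzero(L[235:258,u])[0]
        if len(col): pts.append(onz("side",u,235+col.max(),.004)[:2])
    pts=np.array(pts); vx,vy,x0,y0=cv2.fitLine((pts*1000).astype(np.float32),cv2.DIST_HUBER,0,.01,.01).ravel(); print(nm,"edge yaw",np.degrees(np.arctan(vy/vx)).round(2),"y at x=480:",(y0+(480-x0)*vy/vx).round(1),"at 530:",(y0+(530-x0)*vy/vx).round(1))
E
python3 car.py
```

```text
0 (array([ 0.5036, -0.1947]), array([ 506.4, -198.4]), array([120.1,  84.7]), 15.8, 1065)
side (array([ 0.5071, -0.1872]), array([ 506.5, -194.9]), array([119. ,  84.7]), 11.0, 965)
top (array([ 0.5492, -0.2091]), array([ 548.1, -208.8]), array([40.8, 31. ]), 1.9, 121)
side0 edge yaw 15.45 y at x=480: -165.1 at 530: -151.2
side4 edge yaw 15.8 y at x=480: -165.2 at 530: -151.0
side7 edge yaw 15.53 y at x=480: -164.9 at 530: -151.1
side8 edge yaw 10.83 y at x=480: -160.1 at 530: -150.6
```

The carrier turned 4.8° under the last push. The arm-to-carrier angle is the same as before (about 145°), so the lever is hard on its stop, i.e. shut. I'll back off and re-measure the carrier.

Call:
{"op": "move_arm", "data": {
  "increments": [
    {"grip":1,"linear":[0.08,0,0],"twist":0},
    {"grip":1,"linear":[0.15,-0.05,0],"twist":0.03},
    {"grip":0.6,"linear":[0.2,-0.15,0],"twist":0.06},
    {"grip":0.6,"linear":[0.2,-0.15,0],"twist":0.06},
    {"grip":0.6,"linear":[0.15,-0.15,0],"twist":0.06}
  ]
}}

```text
clock: 14.85
eef_pos: [0.3848, -0.3437, 0.1748]
tool_rot: [0.291, -0.639, 0.647, -0.297]
ft_force: [0.8, -0.7, -0.1]
grip_width: 0.0343
```

```bash
python3 car.py; python3 - <<'E'
from m import *
plan([.5355,-.1883,.12],-79,1)
P=cloud("top",np.load("top8.npy"));t=cv2.imread("pics/top8.png")
f=big(win((P[...,2]>.080)&(P[...,2]<.1),285,312,200,226)); print("fin",rect("top",f,.09))
v,u=np.nonzero(win((P[...,2]>.082)&(P[...,2]<.105),300,325,226,250)); print("pin px",len(u)); 
if len(u): print(onz("top",u.mean(),v.mean(),.093))
hs=cv2.cvtColor(t,cv2.COLOR_BGR2HSV)
low=big(cv2.morphologyEx(win((hs[...,1]<85),275,345,195,255).astype(np.uint8),cv2.MORPH_OPEN,np.ones((3,3)))); print("plate",rect("top",low,.006))
E
```

```text
0 (array([ 0.5036, -0.1947]), array([ 506.4, -198.4]), array([120.1,  84.7]), 15.8, 1065)
side (array([ 0.5069, -0.1872]), array([ 506.4, -194.8]), array([119. ,  84.7]), 10.8, 974)
top (array([ 0.5076, -0.1939]), array([ 506.8, -193.8]), array([118.3,  73.4]), 11.2, 666)
side0 edge yaw 15.45 y at x=480: -165.1 at 530: -151.2
side4 edge yaw 15.8 y at x=480: -165.2 at 530: -151.0
side7 edge yaw 15.53 y at x=480: -164.9 at 530: -151.1
side8 edge yaw 10.83 y at x=480: -160.1 at 530: -150.6
now [ 0.3862 -0.3471  0.1787] zyaw -40.97 j6 1.55 F [ 1.   0.  -0.3] grip 0.0341 t 14.95
[-1.089, 0.2935, 0.0428] 0.3319 mm 225.7
fin (array([ 0.5358, -0.1891]), array([ 535.6, -188.9]), array([30.9, 14.5]), 10.0, 54)
pin px 0
plate (array([ 0.5069, -0.1941]), array([ 507.1, -193.8]), array([118.9,  73.4]), 11.2, 903)
```

```bash
python3 - <<'E'
from m import *
P=cloud("top",np.load("top8.npy"));t=cv2.imread("pics/top8.png"); g=t.max(2)
e=proj("top",[.4528,-.1906,.093])[0]; print("expected pin px",e)
u0,v0=int(e[0]),int(e[1]); np.set_printoptions(linewidth=200); print(g[v0-7:v0+8,u0-9:u0+10]); print((P[v0-7:v0+8,u0-9:u0+10,2]*1000).astype(int))
sub=np.zeros(g.shape); m=win(g<90,u0-8,u0+9,v0-7,v0+8); v,u=np.nonzero(m)
print("pin meas",onz("top",u.mean(),v.mean(),.09).round(4),len(u))
plan([.536,-.1886,.15],-79,7)
E
```

```text
expected pin px [296.60555589 242.28744349]
[[223 222 222 223 228 230 228 217 212 229 237 232 214 184 177 196 226 234 225]
 [223 223 224 225 226 230 229 219 210 228 235 224 197 179 181 209 231 238 230]
 [223 223 223 222 222 229 229 223 213 226 229 214 186 178 187 217 232 235 227]
 [224 224 222 220 220 229 231 225 216 219 218 197 180 173 184 203 216 215 204]
 [225 225 222 219 220 228 230 227 216 204 194 183 175 168 169 174 176 175 175]
 [225 225 223 221 221 228 230 227 211 182 168 170 173 170 172 181 182 187 194]
 [224 224 224 224 224 228 230 224 196 154 138 151 170 183 198 208 213 216 218]
 [224 223 223 224 225 227 229 221 179 120 104 135 173 199 214 219 221 222 222]
 [224 223 223 224 224 223 228 219 173 116  97 137 186 211 217 219 218 216 215]
 [224 224 223 223 222 221 227 220 188 153 135 153 189 209 212 209 203 196 196]
 [225 225 224 223 221 219 222 217 202 184 178 181 194 200 200 206 209 208 207]
 [224 224 223 222 220 216 214 206 201 204 209 210 211 210 208 213 218 218 218]
 [224 224 223 223 221 218 215 212 209 214 219 220 220 219 219 220 220 221 221]
 [224 224 223 223 223 221 221
[... 1390 characters left out ...]
 0    1    0]
 [   0    2   -1   -1   -2    4   -1    1    1    2   -2    0   -3   -8 1469    1    4    6   -1]
 [  -3    0    1    3    1   -1   -4   -1    4    0    4    0   -2    0   -1   -4    1    6    2]]
pin meas [nan nan nan] 0
now [ 0.3862 -0.3471  0.1787] zyaw -40.97 j6 1.55 F [ 1.   0.  -0.3] grip 0.0341 t 14.95
[-0.1556, 0.0205, 0.0065] 0.0474 mm 31.4
[-0.1556, 0.0205, -0.0082] 0.0474 mm 31.4
[-0.1541, 0.0205, -0.0229] 0.0474 mm 31.4
[-0.1512, 0.0205, -0.0374] 0.0474 mm 31.4
[-0.147, 0.0205, -0.0516] 0.0474 mm 31.4
[-0.1415, 0.0205, -0.0653] 0.0474 mm 31.4
[-0.1346, 0.0205, -0.0784] 0.0474 mm 31.4<stdin>:6: RuntimeWarning: Mean of empty slice.
  ret = ret.dtype.type(ret / rcount)
```

The pin is at (296.6,242.5) against (296.6,242.3) expected for shut, so the lever is shut. Now going to the fin.

Call:
{"op": "move_arm", "data": {
  "increments": [
    {"grip":0.6,"linear":[-0.155,0.015,0.007],"twist":0.047},
    {"grip":0.6,"linear":[-0.155,0.015,-0.008],"twist":0.047},
    {"grip":0.6,"linear":[-0.154,0.015,-0.023],"twist":0.047},
    {"grip":0.6,"linear":[-0.151,0.015,-0.037],"twist":0.047},
    {"grip":0.6,"linear":[-0.147,0.015,-0.051],"twist":0.047}
  ]
}}

```text
clock: 15.45
eef_pos: [0.4963, -0.2327, 0.1626]
tool_rot: [0.12, -0.69, 0.701, -0.135]
ft_force: [0.3, 0.1, 0.3]
grip_width: 0.0341
```

```bash
python3 - <<'E'
from m import *
plan([.536,-.1886,.14],-79,4)
E
```

```text
now [ 0.4963 -0.2327  0.1626] zyaw -69.25 j6 2.34 F [0.3 0.1 0.3] grip 0.0341 t 15.45
[-0.066, 0.0282, -0.034] 0.0213 mm 15.9
[-0.0644, 0.0282, -0.0368] 0.0213 mm 15.9
[-0.0628, 0.0282, -0.0395] 0.0213 mm 15.9
[-0.0611, 0.0282, -0.0421] 0.0213 mm 15.9
```

Call:
{"op": "move_arm", "data": {
  "increments": [
    {"grip":0.6,"linear":[-0.1,0.03,-0.05],"twist":0.03},
    {"grip":0.6,"linear":[-0.08,0.03,-0.05],"twist":0.025},
    {"grip":0.6,"linear":[-0.04,0.03,-0.03],"twist":0.016},
    {"grip":0.6,"linear":[-0.015,0.02,-0.012],"twist":0.008},
    {"grip":0.6,"linear":[-0.002,0.003,0],"twist":0}
  ]
}}

```text
clock: 15.95
eef_pos: [0.5368, -0.1796, 0.1343]
tool_rot: [0.068, -0.701, 0.705, -0.082]
ft_force: [-0.0, -0.2, -0.1]
grip_width: 0.0342
```

```bash
python3 - <<'E'
from m import *
bot.camera("side");bot.camera("side")
plan([.536,-.1886,.11],-79,2)
E
```

```text
now [ 0.5366 -0.1806  0.1349] zyaw -77.9 j6 2.6 F [ 0.3 -0.4  0.1] grip 0.0342 t 16.05
[0.0057, 0.0622, 0.0192] 0.0048 mm 13.1
[0.0055, 0.0622, 0.0193] 0.0048 mm 13.1
```

Call:
{"op": "move_arm", "data": {
  "increments": [
    {"grip":0.6,"linear":[0.006,0.005,0.02],"twist":0.005},
    {"grip":0.6,"linear":[0.005,0.02,0.016],"twist":0.004},
    {"grip":0.6,"linear":[0.003,0.03,0.002],"twist":0},
    {"grip":0.6,"linear":[0.003,0.03,0],"twist":0},
    {"grip":0.6,"linear":[0.002,0.01,0],"twist":0}
  ]
}}

```text
clock: 16.55
eef_pos: [0.5341, -0.1924, 0.1158]
tool_rot: [0.059, -0.701, 0.707, -0.074]
ft_force: [-0.4, -0.2, 0.5]
grip_width: 0.0341
```

```bash
python3 - <<'E'
from m import *
bot.camera("side");bot.camera("side")
plan([.536,-.1886,.05],-79,4)
E
```

```text
now [ 0.5342 -0.1922  0.1161] zyaw -79.2 j6 2.61 F [ 0.8 -0.7 -0.7] grip 0.0341 t 16.65
[-0.0031, 0.0826, -0.004] -0.0004 mm 16.5
[-0.0031, 0.0826, -0.004] -0.0004 mm 16.5
[-0.0031, 0.0826, -0.004] -0.0004 mm 16.5
[-0.0031, 0.0826, -0.0039] -0.0004 mm 16.5
```

Call:
{"op": "move_arm", "data": {
  "increments": [
    {"grip":0.6,"linear":[-0.006,0.03,-0.011],"twist":0},
    {"grip":0.6,"linear":[-0.003,0.08,-0.004],"twist":0},
    {"grip":0.6,"linear":[0,0.09,0],"twist":0},
    {"grip":0.6,"linear":[0.001,0.09,0],"twist":0},
    {"grip":0.6,"linear":[0.002,0.03,0],"twist":0}
  ]
}}

```text
clock: 17.15
eef_pos: [0.5388, -0.1888, 0.0514]
tool_rot: [0.058, -0.701, 0.707, -0.076]
ft_force: [-1.2, -0.0, -1.2]
grip_width: 0.034
```

```bash
python3 - <<'E'
from m import *
bot.camera("side");bot.camera("side")
plan([.536,-.1886,.05],-79,1)
E
```

```text
now [ 0.5391 -0.189   0.0522] zyaw -79.14 j6 2.61 F [-0.2 -0.   0.7] grip 0.0341 t 17.25
[0.0146, 0.011, -0.005] -0.0012 mm 3.8
```

Call:
{"op": "move_arm", "data": {
  "increments": [
    {"grip":0.6,"linear":[0.014,0.012,-0.001],"twist":0},
    {"grip":0.6,"linear":[0.005,0.003,0],"twist":0},
    {"grip":1,"linear":[0.002,0.002,0],"twist":0},
    {"grip":1,"linear":[0.001,0.001,0],"twist":0},
    {"grip":1,"linear":[0.001,0.001,0],"twist":0}
  ]
}}

```text
clock: 17.75
eef_pos: [0.5364, -0.1897, 0.0511]
tool_rot: [0.056, -0.7, 0.707, -0.078]
ft_force: [0.7, 0.1, -2.5]
grip_width: 0.0132
```

```bash
python3 - <<'E'
from m import *
for i in range(3): bot.camera("side")
plan([.536,-.1886,.20],-79,5)
E
```

```text
now [ 0.5364 -0.1897  0.0511] zyaw -79.13 j6 2.61 F [-0.3  0.7  0.6] grip 0.0133 t 17.9
[0.0002, -0.1489, -0.0012] -0.0002 mm 29.8
[0.0002, -0.1489, -0.0012] -0.0002 mm 29.8
[0.0002, -0.1489, -0.0012] -0.0002 mm 29.8
[0.0002, -0.1489, -0.0012] -0.0002 mm 29.8
[0.0002, -0.1489, -0.0012] -0.0002 mm 29.8
```

Gripped at 13.3 mm. Lifting.

Call:
{"op": "move_arm", "data": {
  "increments": [
    {"grip":1,"linear":[0,-0.05,0],"twist":0},
    {"grip":1,"linear":[0,-0.1,0],"twist":0},
    {"grip":1,"linear":[0,-0.12,0],"twist":0},
    {"grip":1,"linear":[0,-0.12,0],"twist":0},
    {"grip":1,"linear":[0,-0.08,0],"twist":0}
  ]
}}

```text
clock: 18.4
eef_pos: [0.5256, -0.1877, 0.1409]
tool_rot: [0.063, -0.702, 0.705, -0.071]
ft_force: [-0.2, -0.1, -6.7]
grip_width: 0.0134
```

```bash
python3 - <<'E'
from m import *
bot.camera("side")
plan([.4227,-.2687,.167],14.5,15)
E
```

```text
now [ 0.5268 -0.1882  0.1434] zyaw -79.13 j6 2.61 F [-0.5 -0.2 -3.3] grip 0.0132 t 18.45
[0.0391, -0.0079, 0.0198] -0.0545 mm 8.9
[0.0411, -0.0079, 0.0154] -0.0545 mm 8.9
[0.0425, -0.0079, 0.0109] -0.0545 mm 8.9
[0.0434, -0.0079, 0.0062] -0.0545 mm 8.9
[0.0439, -0.0079, 0.0014] -0.0545 mm 8.9
[0.0438, -0.0079, -0.0033] -0.0545 mm 8.9
[0.0431, -0.0079, -0.0081] -0.0545 mm 8.9
[0.042, -0.0079, -0.0127] -0.0545 mm 8.9
[0.0404, -0.0079, -0.0172] -0.0545 mm 8.9
[0.0383, -0.0079, -0.0215] -0.0545 mm 8.9
[0.0357, -0.0079, -0.0255] -0.0545 mm 8.9
[0.0327, -0.0079, -0.0292] -0.0545 mm 8.9
[0.0293, -0.0079, -0.0326] -0.0545 mm 8.9
[0.0256, -0.0079, -0.0356] -0.0545 mm 8.9
[0.0216, -0.0079, -0.0382] -0.0545 mm 8.9
```

Call:
{"op": "move_arm", "data": {
  "increments": [
    {"grip":1,"linear":[0.039,-0.012,0.02],"twist":-0.04},
    {"grip":1,"linear":[0.041,-0.012,0.015],"twist":-0.055},
    {"grip":1,"linear":[0.042,-0.012,0.011],"twist":-0.055},
    {"grip":1,"linear":[0.043,-0.012,0.006],"twist":-0.055},
    {"grip":1,"linear":[0.044,-0.01,0.001],"twist":-0.055}
  ]
}}

```text
clock: 18.95
eef_pos: [0.4877, -0.2138, 0.1515]
tool_rot: [0.251, -0.658, 0.662, -0.255]
ft_force: [-0.6, -0.6, -6.7]
grip_width: 0.0135
```

Call:
{"op": "move_arm", "data": {
  "increments": [
    {"grip":1,"linear":[0.044,-0.01,-0.003],"twist":-0.055},
    {"grip":1,"linear":[0.043,-0.01,-0.008],"twist":-0.055},
    {"grip":1,"linear":[0.042,-0.01,-0.013],"twist":-0.055},
    {"grip":1,"linear":[0.04,-0.008,-0.017],"twist":-0.055},
    {"grip":1,"linear":[0.038,-0.008,-0.022],"twist":-0.055}
  ]
}}

```text
clock: 19.45
eef_pos: [0.4462, -0.2404, 0.1552]
tool_rot: [-0.431, 0.563, -0.56, 0.428]
ft_force: [0.4, 0.1, -6.2]
grip_width: 0.0132
```

```bash
python3 - <<'E'
from m import *
plan([.4227,-.2687,.167],14.5,5)
E
```

```text
now [ 0.4462 -0.2404  0.1552] zyaw -15.2 j6 1.34 F [ 0.4  0.1 -6.2] grip 0.0132 t 19.45
[0.0335, -0.0118, -0.0152] -0.0518 mm 7.7
[0.0317, -0.0118, -0.0186] -0.0518 mm 7.7
[0.0296, -0.0118, -0.0218] -0.0518 mm 7.7
[0.0272, -0.0118, -0.0247] -0.0518 mm 7.7
[0.0245, -0.0118, -0.0274] -0.0518 mm 7.7
```

Call:
{"op": "move_arm", "data": {
  "increments": [
    {"grip":1,"linear":[0.034,-0.013,-0.015],"twist":-0.055},
    {"grip":1,"linear":[0.032,-0.013,-0.019],"twist":-0.055},
    {"grip":1,"linear":[0.028,-0.012,-0.022],"twist":-0.05},
    {"grip":1,"linear":[0.02,-0.01,-0.022],"twist":-0.045},
    {"grip":1,"linear":[0.01,-0.006,-0.014],"twist":-0.02}
  ]
}}

```text
clock: 19.95
eef_pos: [0.4186, -0.2635, 0.1609]
tool_rot: [0.551, -0.453, 0.44, -0.546]
ft_force: [-0.3, 0.2, -7.3]
grip_width: 0.0132
```

```bash
python3 - <<'E'
from m import *
for n in("side","top"):
    im,d=bot.camera(n); cv2.imwrite(f"pics/{n}9.png",im); np.save(f"{n}9.npy",d)
plan([.4227,-.2687,.167],14.5,1)
t=cv2.imread("pics/top9.png"); s=cv2.imread("pics/side9.png")
W=np.zeros((600,800,3),np.uint8)
W[:400,:400]=cv2.resize(t[190:270,340:420],None,fx=5,fy=5,interpolation=cv2.INTER_CUBIC)
W[:600,420:780]=cv2.resize(s[80:230,310:400],None,fx=4,fy=4,interpolation=cv2.INTER_CUBIC); cv2.imwrite("pics/crop9.png",W)
E
```

```text
now [ 0.4187 -0.2635  0.1609] zyaw 11.51 j6 0.81 F [ 0.2  0.8 -6.4] grip 0.0131 t 20.05
[0.0297, -0.0306, 0.0146] -0.0261 mm 9.0
```

View pics/crop9.png

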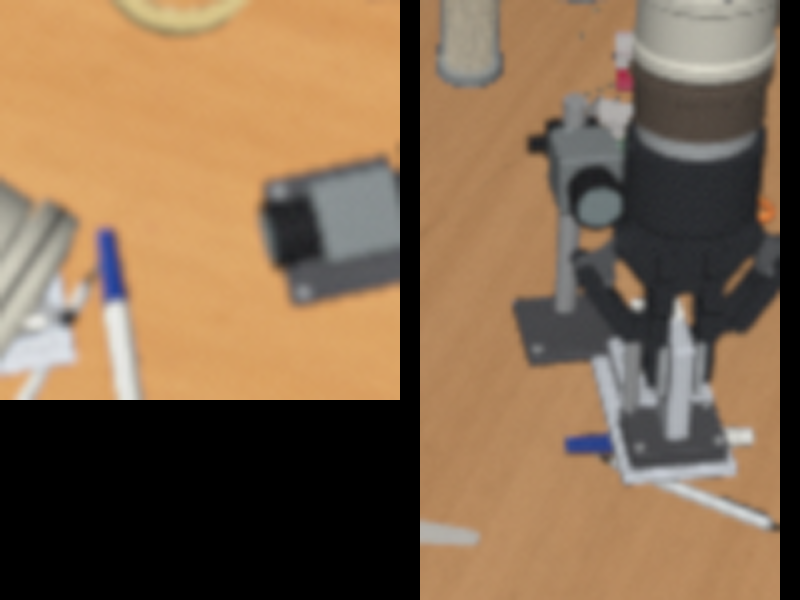

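The carrier hangs upright in the gripper in front of the camera, with the pin at top crop (68,318) and the lens front at (265,238). Next, a careful measurement of the lens against the carrier, averaging frames.

```bash
cat > fin.py <<'E'
from m import *
o=bot.get_obs(); p=np.array(o["eef_pos"]); M=R.from_quat(o["tool_rot"]).as_matrix(); y=np.degrees(np.arctan2(M[1,2],M[0,2])); a=np.radians(y+90)
print("tcp",p.round(4),"carrier yaw",round(y+90,2),"tool down axis",M[:,1].round(4))
ex=np.array([np.cos(a),np.sin(a),0]); ey=np.array([-ex[1],ex[0],0]); hz=np.array([p[0],p[1],p[2]+.068-.0511])  # handle
ims={};ds={}
for n in("top","side"):
    I=[];D=[]
    for i in range(6):
        im,d=bot.camera(n); I.append(im.astype(float)); D.append(d)
    ims[n]=np.mean(I,0).astype(np.uint8); ds[n]=np.median(D,0); cv2.imwrite(f"pics/av_{n}.png",ims[n]); np.save(f"av_{n}.npy",ds[n])
P=cloud("top",ds["top"]); Q=cloud("side",ds["side"]); np.savez("av.npz",P=P,Q=Q)
pin=hz-.082*ex+.014*ey+[0,0,.025]   # pin top
print("pin top pred",pin.round(4),"top px",proj("top",pin).round(1))
e=proj("top",pin)[0].round().astype(int); g=ims["top"].max(2); print(g[e[1]-6:e[1]+7,e[0]-8:e[0]+9])
print((P[e[1]-6:e[1]+7,e[0]-8:e[0]+9,2]*1000).astype(int))
# foot's top and fin back face in side
fb=hz+.016*ex; print("fin back face centre pred",fb.round(4),"px",proj("side",fb).round(1))
e=proj("side",fb-[0,0,.02])[0].round().astype(int); W=Q[e[1]-4:e[1]+5,e[0]-1:e[0]+2].reshape(-1,3)-fb; print("face pts along ex,ey,z vs pred",np.median(W@ex).round(4),np.median(W@ey).round(4),np.median(W[:,2]).round(4))
E
python3 fin.py; python3 - <<'E'
from m import *
t=cv2.imread("pics/av_top.png").astype(int); np.set_printoptions(linewidth=250)
print("top gray lens rows 226..252, cols 386..412"); print(t[226:252,386:412].max(2))
E
```

```text
tcp [ 0.4187 -0.2635  0.1609] carrier yaw 101.51 tool down axis [-0.0199  0.0062 -0.9998]
pin top pred [ 0.4213 -0.3466  0.2028] top px [[352.9 253.2]]
[[203 191 173 163 184 218 219 208 213 219 216 194 173 188 190 144 154]
 [198 181 163 162 193 221 220 206 213 220 217 198 184 201 199 150 152]
 [189 173 159 164 191 214 215 201 210 218 213 195 192 209 203 158 151]
 [180 167 160 167 183 196 197 184 190 201 199 195 203 215 208 176 162]
 [175 169 168 174 179 180 172 150 146 159 179 198 213 218 214 198 201]
 [185 191 192 188 181 171 148 112  93 117 163 202 217 219 217 214 222]
 [206 219 218 206 187 173 146 104  78 112 169 208 219 219 218 219 225]
 [212 221 217 205 193 190 172 141 118 145 189 215 219 219 219 219 224]
 [191 199 196 194 201 210 207 193 172 184 208 218 220 219 218 218 221]
 [185 195 200 208 216 221 222 221 205 206 214 219 219 219 219 218 220]
 [213 218 220 221 223 223 224 225 217 207 212 217 219 219 219 217 219]
 [225 225 224 223 222 220 221 224 219 202 209 217 219 219 219 216 216]
 [225 224 223 223 223 222 222 225 220 204 210 218 220 220 219 217 216]]
[[611 611 602 597 135 13
[... 3151 characters left out ...]
  94  90  91  90  89  89  89  89  90  91  89  90  90  90]
 [220 220 220 220 220 220 219 220 220 218 196 149 105  98 101  99  92  89  88  89  89  90  90  89  90  91]
 [219 219 220 220 220 219 219 219 219 219 205 162 118 114 127 121 102  90  88  89  89  90  90  90  96 100]
 [219 219 219 219 219 219 218 219 219 219 210 171 127 124 141 133 109  91  87  91  96 103 116 126 136 143]
 [218 218 219 219 219 218 218 219 219 219 213 181 136 118 128 125 112 108 118 128 137 149 167 180 187 192]
 [218 218 219 219 219 219 219 219 218 218 216 196 157 133 134 140 143 154 170 180 186 195 208 216 218 218]
 [219 219 219 220 220 219 220 219 218 218 218 210 191 178 178 183 189 198 208 213 216 217 220 222 222 222]]
```

```bash
python3 - <<'E'
from m import *
print("axis pts",onz("top",396.5,236.3,.16).round(4),onz("top",401,235.5,.16).round(4)," front bottom",onz("top",392.6,236.4,.14).round(4))
A=np.load("av.npz"); Q=A["Q"]; P=A["P"]
# side: lens disc & box front plane fits with averaged depth
f=big(win((Q[...,1]>-.47)&(Q[...,1]<-.44)&(Q[...,2]>.12)&(Q[...,2]<.20),340,366,115,142)); X=Q[f]; v,u=np.nonzero(f)
for _ in range(4):
    AA=np.c_[X[:,0],X[:,2]-.16,np.ones(len(X))]; c=np.linalg.lstsq(AA,X[:,1],rcond=None)[0]; r=X[:,1]-AA@c; X=X[abs(r)<2.2*r.std()]
print("disc plane y=",c.round(4),"yaw",90+np.degrees(np.arctan(c[0])),r.std(),len(X)," centre",(X.min(0)/2+X.max(0)/2).round(4),X.mean(0).round(4))
# table height in both cams near lens, sanity
print("table z side",np.median(Q[150:175,372:384,2]).round(4),"top",np.median(P[225:250,375:388,2]).round(4))
# box front in side, box side edges; box top in top cam
g=big(win((Q[...,2]>.178)&(Q[...,2]<.19),335,366,100,125)); print("boxtop side",rect("side",g,.183),np.median(Q[g][:,2]))
g=big(win((P[...,2]>.179)&(P[...,2]<.19),395,425,222,250)); print("boxtop top",rect("top",g,.183),np.median(P[g][:,2]))
# upright check: carrier up vector from grasp to now
Mg=R.from_quat([.056,-.700,.707,-.078]).as_matrix(); o=bot.get_obs(); M=R.from_quat(o["tool_rot"]).as_matrix(); up=M@Mg.T@[0,0,1]; print("carrier up now (no slip)",up.round(4),"tool y at grasp",Mg[:,1].round(4))
# measured: plate/foot slope from top depth (z vs position) on rim region & plate
a=np.radians(101.5); ex=np.array([np.cos(a),np.sin(a)])
m=win((P[...,2]>.110)&(P[...,2]<.128),330,362,245,275); X=P[m]; B=np.c_[X[:,:2]-X[:,:2].mean(0),np.ones(len(X))]; k=np.linalg.lstsq(B,X[:,2],rcond=None)[0]; print("plate top plane slope",k.round(4),len(X))
# foot plane in the side view (dark, z~.132)
m=win((Q[...,2]>.120)&(Q[...,2]<.145),355,395,175,205); X=Q[m]; B=np.c_[X[:,:2]-X[:,:2].mean(0),np.ones(len(X))]
for _ in range(4):
    k=np.linalg.lstsq(B,X[:,2],rcond=None)[0]; r=X[:,2]-B@k; q=abs(r)<2*r.std(); X=X[q];B=B[q]
print("foot plane",k.round(4),len(X),r.std(),"span",np.ptp(X,0).round(3))
E
```

```text
axis pts [ 0.4729 -0.4682  0.16  ] [ 0.4754 -0.4806  0.16  ]  front bottom [ 0.4739 -0.4605  0.14  ]
disc plane y= [ 0.2333 -0.039  -0.5675] yaw 103.13338473108732 0.001316106124131072 125  centre [ 0.4725 -0.4576  0.1597] [ 0.4721 -0.4572  0.1612]
table z side 0.2002 top 0.0006
boxtop side (array([ 0.4826, -0.5001]), array([ 482.6, -500. ]), array([44.8, 48.5]), 15.1, 145) 0.18195102683626188
boxtop top (array([ 0.484 , -0.5052]), array([ 483.9, -504.7]), array([45.8, 46.7]), 13.9, 288) 0.1831786448011006
carrier up now (no slip) [0.0239 0.0268 0.9994] tool y at grasp [ 0.0319 -0.0069 -0.9995]
plate top plane slope [0.0476 0.0187 0.1209] 73
foot plane [-0.0203 -0.0509  0.1316] 285 0.0018096438036831666 span [0.066 0.067 0.008]
```

```bash
python3 - <<'E'
from m import *
d=np.array([np.cos(np.radians(104.4)),np.sin(np.radians(104.4))]); e=np.array([-d[1],d[0]])
def sub(line,th):  # first crossing below th
    i=np.nonzero(line<th)[0][0]; return i-1+(line[i-1]-th)/(line[i-1]-line[i]) if i else 0
t=cv2.imread("pics/top0.png").max(2).astype(float); s=cv2.imread("pics/side0.png"); 
# front edge of base, top view (left side), z of top surface 6 mm
for z in(0.,.006):
    L=[]
    for v in [224,225,226,227,228]+list(range(244,250)):
        u=380+sub(t[v,380:410],175); L.append(onz("top",u,v,z)[:2])
    L=np.array(L); print("top base front edge z",z,"along d:",(L@d*1000).round(1),"mean",(L@d).mean().round(4))
# sides of base top: bottom edge (robot side): columns
B=[]
for u in range(402,420,3):
    col=t[:,u][::-1]; i=399-(140+sub(col[140:175],175)); B.append(onz("top",u,i,.006)[:2])
print("top base robot-side edge along e",(np.array(B)@e*1000).round(1))
# side view: lower edge of base
g=s.max(2).astype(float); L=[]
for u in range(336,360,2):
    col=g[:,u][::-1]; v=399-(225+sub(col[225:245],130)); L.append([u,v])
print("side edge px",np.round(L,1).tolist())
for z in(0.,.006): print("side base front z",z,[(onz("side",*q,z)[:2]@d*1000).round(1) for q in L])
lt=np.array([.4727,-.4617]); ls=np.array([.4722,-.4576]); print("lens along d top/side",(lt@d).round(4),(ls@d).round(4)," along e",(lt@e).round(4),(ls@e).round(4))
# robot-based coupon now
o=bot.get_obs(); p=np.array(o["eef_pos"])[:2]; M=R.from_quat(o["tool_rot"]).as_matrix(); y=np.arctan2(M[1,2],M[0,2])+np.pi/2; ex=np.array([np.cos(y),np.sin(y)]); c=p-.072*ex; print("coupon robot",c.round(4),"along d",(c@d).round(4),"e",(c@e).round(4))
E
```

```text
top base front edge z 0.0 along d: [-616.5 -603.3 -594.1 -592.  -591.  -588.3 -590.6 -591.1 -591.2 -591.
 -590.9] mean -0.5945
top base front edge z 0.006 along d: [-615.4 -602.3 -593.1 -591.  -590.  -587.3 -589.6 -590.1 -590.2 -590.
 -589.9] mean -0.5935
top base robot-side edge along e [-301.4 -301.8 -301.9 -301.4 -301.7 -301.8]
side edge px [[336.0, 168.9], [338.0, 171.2], [340.0, 171.1], [342.0, 170.8], [344.0, 170.5], [346.0, 170.4], [348.0, 170.2], [350.0, 170.1], [352.0, 170.1], [354.0, 169.7], [356.0, 169.4], [358.0, 169.3]]
side base front z 0.0 [np.float64(-603.7), np.float64(-591.6), np.float64(-591.2), np.float64(-591.5), np.float64(-592.3), np.float64(-591.7), np.float64(-591.5), np.float64(-591.3), np.float64(-590.2), np.float64(-591.4), np.float64(-591.8), np.float64(-591.1)]
side base front z 0.006 [np.float64(-596.1), np.float64(-584.1), np.float64(-583.7), np.float64(-584.0), np.float64(-584.8), np.float64(-584.2), np.float64(-584.1), np.float64(-583.9), np.float64(-582.7), np.float64(-584.0), np.float64(-584.3), np.float64(-583.7)]
lens along d top/side -0.5648 -0.5607  along e -0.343 -0.3436
coupon robot [ 0.4345 -0.334 ] along d -0.4315 e -0.3378
```

```bash
python3 - <<'E'
from m import *
d=np.array([np.cos(np.radians(104.4)),np.sin(np.radians(104.4))]); e=np.array([-d[1],d[0]])
q=onz("top",426.3,228.8,.195)[:2]; print("post top d,e",(q@d).round(4),(q@e).round(4))
Q=np.load("av.npz")["Q"]; Q0=cloud("side",np.load("side0.npy")); P=np.load("av.npz")["P"]
for nm,C_ in(("av",Q),("s0",Q0)):
    D=C_[...,:2]@d; E=C_[...,:2]@e; w=(335,368,105,145)
    # histogram of d over the camera head at heights .145-.178, near axis
    m=win((C_[...,2]>.142)&(C_[...,2]<.178)&(abs(E+.343)<.025),*w); h,b=np.histogram(D[m],np.arange(-.60,-.545,.003)); print(nm,[(round(x,3),int(k)) for x,k in zip(b,h)])
# top depth: front points: heights vs d near axis
D=P[...,:2]@d; E=P[...,:2]@e
m=win((abs(E+.343)<.008)&(P[...,2]>.05),385,405,222,250); o=np.argsort(-D[m])[:25]; print("top front pts d,z",[(round(float(a),4),round(float(z),3)) for a,z in zip(D[m][o],P[m][o,2])])
# right edge of disc (top of the ring) in the top view: brightness along the axis line
t=cv2.imread("pics/av_top.png").max(2).astype(np.float32)
prof=[]
for a in np.arange(-.575,-.545,.0025):
    c=a*d-.343*e; uv=proj("top",[*c,.16])[0]; prof.append((round(float(a),4),int(cv2.getRectSubPix(t,(1,1),(float(uv[0]),float(uv[1])))[0,0])))
print(prof)
E
```

```text
post top d,e -0.6477 -0.3421
av [(np.float64(-0.6), 0), (np.float64(-0.597), 3), (np.float64(-0.594), 8), (np.float64(-0.591), 17), (np.float64(-0.588), 37), (np.float64(-0.585), 6), (np.float64(-0.582), 8), (np.float64(-0.579), 4), (np.float64(-0.576), 2), (np.float64(-0.573), 7), (np.float64(-0.57), 9), (np.float64(-0.567), 6), (np.float64(-0.564), 20), (np.float64(-0.561), 99), (np.float64(-0.558), 0), (np.float64(-0.555), 0), (np.float64(-0.552), 0), (np.float64(-0.549), 0)]
s0 [(np.float64(-0.6), 3), (np.float64(-0.597), 1), (np.float64(-0.594), 8), (np.float64(-0.591), 23), (np.float64(-0.588), 29), (np.float64(-0.585), 7), (np.float64(-0.582), 7), (np.float64(-0.579), 2), (np.float64(-0.576), 6), (np.float64(-0.573), 5), (np.float64(-0.57), 9), (np.float64(-0.567), 9), (np.float64(-0.564), 46), (np.float64(-0.561), 69), (np.float64(-0.558), 18), (np.float64(-0.555), 0), (np.float64(-0.552), 0), (np.float64(-0.549), 0)]
top front pts d,z [(-0.5597, 0.165), (-0.5598, 0.148), (-0.56, 0.155), (-0.56, 0.172), (-0.5601, 0.159), (-0.5601, 0.175), (-0.5602, 0.163), (-0.5603, 0.166), (-0.5603, 0.157), (-0.5605, 0.148), (-0.5607, 0.172), (-0.5607, 0.176), (-0.5607, 0.176), (-0.5608, 0.183), (-0.5613, 0.176), (-0.562, 0.18), (-0.5628, 0.179), (-0.563, 0.177), (-0.5634, 0.183), (-0.5639, 0.177), (-0.5645, 0.181), (-0.5652, 0.181), (-0.5652, 0.18), (-0.5659, 0.18), (-0.566, 0.179)]
[(-0.575, 43), (-0.5725, 44), (-0.57, 46), (-0.5675, 54), (-0.565, 76), (-0.5625, 104), (-0.56, 143), (-0.5575, 186), (-0.555, 214), (-0.5525, 221), (-0.55, 221), (-0.5475, 220)]
```

Both depth views agree on the lens front: −0.560 m along the lens axis, −0.343 across, axis yaw 104.4°. Moving to the corrected target.

Call:
{"op": "move_arm", "data": {
  "increments": [
    {"grip":1,"linear":[0.018,-0.009,0.006],"twist":-0.011},
    {"grip":1,"linear":[0.014,-0.007,0.004],"twist":-0.008},
    {"grip":1,"linear":[0.008,-0.005,0.003],"twist":-0.005},
    {"grip":1,"linear":[0.003,-0.002,0.001],"twist":-0.001},
    {"grip":1,"linear":[0,0,0],"twist":0}
  ]
}}

```text
clock: 21.15
eef_pos: [0.4255, -0.2723, 0.1669]
tool_rot: [0.562, -0.438, 0.426, -0.557]
ft_force: [-0.2, 1.0, -6.4]
grip_width: 0.0137
```

```bash
cat > up.py <<'E'
from m import *
bot.camera("side");bot.camera("side")
plan([.4233,-.2714,.1655],14.4,1)
o=bot.get_obs(); M=R.from_quat(o["tool_rot"]).as_matrix(); Mg=R.from_quat([.056,-.700,.707,-.078]).as_matrix(); up=M@Mg.T@[0,0,1]
y=np.arctan2(M[1,2],M[0,2])+np.pi/2; ex=np.array([np.cos(y),np.sin(y),0]); ey=np.array([-ex[1],ex[0],0]); print("up·ex, up·ey deg",np.degrees([up@ex,up@ey]).round(2),"tool y",M[:,1].round(4))
g=(Mg.T@np.array([0,0,1]))
# coupon from rigid transform since grasp: vector handle->coupon in carrier frame
yc=np.radians(-79.13+90); cx=np.array([np.cos(yc),np.sin(yc),0]); rel=(np.array([0.536,-.1890,.068])-.072*cx+[0,0,-.024])-np.array([.5364,-.1897,.0511])
c=np.array(o["eef_pos"])+M@Mg.T@rel; d=np.array([np.cos(np.radians(104.4)),np.sin(np.radians(104.4))]); e=np.array([-d[1],d[0]])
n=M@Mg.T@(-cx); print("coupon",c.round(4),"d err",(c[:2]@d+.4402).round(4),"e err",(c[:2]@e+.3425).round(4),"z err",(c[2]-.16).round(4),"normal yaw",np.degrees(np.arctan2(n[1],n[0])).round(2),"want",-75.6)
E
python3 up.py
```

```text
now [ 0.4254 -0.2721  0.1668] zyaw 14.69 j6 0.75 F [-0.8  1.1 -6.8] grip 0.0134 t 21.25
[-0.0061, 0.0067, -0.009] 0.0026 mm 2.6
up·ex, up·ey deg [ 1.21 -1.61] tool y [-0.017   0.0048 -0.9998]
coupon [ 0.4428 -0.3424  0.1613] d err -0.0016 e err -0.0012 z err 0.0013 normal yaw -75.29 want -75.6
```

The position is within 2 mm. The carrier leans about 2° from drift in tool orientation. I'll try a down-and-up stroke to see whether it shrinks.

Call:
{"op": "move_arm", "data": {
  "increments": [
    {"grip":1,"linear":[0,0.08,0],"twist":0},
    {"grip":1,"linear":[0,0.1,0],"twist":0},
    {"grip":1,"linear":[0,0.1,0],"twist":0},
    {"grip":1,"linear":[0,0.03,0],"twist":0},
    {"grip":1,"linear":[0,0.0,0],"twist":0}
  ]
}}

```text
clock: 21.75
eef_pos: [0.425, -0.2721, 0.1042]
tool_rot: [0.562, -0.437, 0.427, -0.558]
ft_force: [-0.3, -0.4, -6.0]
grip_width: 0.0131
```

```bash
python3 up.py
```

```text
now [ 0.4256 -0.2725  0.1052] zyaw 14.7 j6 0.75 F [ 0.   0.6 -6.7] grip 0.0132 t 21.85
[-0.0082, -0.3013, -0.0099] 0.0026 mm 60.3
up·ex, up·ey deg [ 1.39 -1.43] tool y [-0.0132  0.0026 -0.9999]
coupon [ 0.4431 -0.3428  0.0999] d err -0.002 e err -0.0015 z err -0.0601 normal yaw -75.29 want -75.6
```

Call:
{"op": "move_arm", "data": {
  "increments": [
    {"grip":1,"linear":[0,-0.03,0],"twist":0},
    {"grip":1,"linear":[0,-0.03,0],"twist":0},
    {"grip":1,"linear":[0,-0.03,0],"twist":0},
    {"grip":1,"linear":[0,-0.03,0],"twist":0},
    {"grip":1,"linear":[0,-0.03,0],"twist":0}
  ]
}}

```text
clock: 22.35
eef_pos: [0.4279, -0.2737, 0.1411]
tool_rot: [0.562, -0.434, 0.43, -0.558]
ft_force: [-0.5, -0.3, -7.0]
grip_width: 0.0135
```

```bash
python3 up.py
```

```text
now [ 0.4286 -0.2742  0.1416] zyaw 14.69 j6 0.75 F [ 0.4 -0.2 -7. ] grip 0.0133 t 22.45
[-0.0201, -0.1194, -0.0222] 0.0026 mm 24.6
up·ex, up·ey deg [ 1.74 -1.11] tool y [-0.0062 -0.0019 -1.    ]
coupon [ 0.4461 -0.3445  0.1367] d err -0.0044 e err -0.004 z err -0.0233 normal yaw -75.29 want -75.6
```

Call:
{"op": "move_arm", "data": {
  "increments": [
    {"grip":1,"linear":[-0.01,-0.065,-0.009],"twist":0.002},
    {"grip":1,"linear":[-0.008,-0.035,-0.008],"twist":0.001},
    {"grip":1,"linear":[-0.006,-0.01,-0.005],"twist":0},
    {"grip":1,"linear":[-0.003,0,-0.003],"twist":0},
    {"grip":1,"linear":[-0.002,0.001,-0.002],"twist":0}
  ]
}}

```text
clock: 22.95
eef_pos: [0.4211, -0.2692, 0.1632]
tool_rot: [0.56, -0.436, 0.432, -0.557]
ft_force: [-0.7, 0.1, -7.0]
grip_width: 0.0134
```

```bash
python3 up.py; cat > tilt.py <<'E'
from m import *
D=[];I=[]
for i in range(8):
    im,d=bot.camera("side"); D.append(d); I.append(im.astype(float))
Q=cloud("side",np.median(D,0)); im=np.mean(I,0).astype(np.uint8); cv2.imwrite("pics/side10.png",im); np.save("Q10.npy",Q)
a=np.radians(104.5); ex=np.array([np.cos(a),np.sin(a),0]); ey=np.array([-ex[1],ex[0],0]); p=np.array(bot.get_obs()["eef_pos"])+[0,0,.017]
L=(Q-p); x,y,z=L@ex,L@ey,L[...,2]; w=np.zeros(x.shape,bool); w[150:215,350:400]=1
def pl(m,A,b,nm):
    for _ in range(5):
        AA=np.c_[A[m],np.ones(m.sum())]; k=np.linalg.lstsq(AA,b[m],rcond=None)[0]; r=b-(A@k[:-1]+k[-1]); m=m&(abs(r)<2.2*r[m].std())
    print(nm,"slopes deg",np.degrees(np.arctan(k[:-1])).round(2),"off",k[-1].round(4),"n",m.sum(),"sd",r[m].std().round(4))
m=w&(x>-.01)&(x<.03)&(abs(y)<.034)&(abs(y)>.01)&(z>-.053)&(z<-.040); pl(m,np.stack([x,y],-1),z,"foot top z(x,y)")
m=w&(abs(y)<.006)&(x>.010)&(x<.022)&(z>-.044)&(z<.0); pl(m,np.stack([y,z],-1),x,"fin back x(y,z)")
t=Q[245:300,400:440]; B=t.reshape(-1,3); q=abs(B[:,2])<.012; B=B[q]; k=np.linalg.lstsq(np.c_[B[:,:2],np.ones(len(B))],B[:,2],rcond=None)[0]; print("table slope in side frame",np.degrees(k[:2]).round(2),k[2].round(4),len(B))
E
python3 tilt.py
```

```text
now [ 0.4209 -0.2691  0.163 ] zyaw 14.34 j6 0.75 F [-0.8 -0.5 -6.9] grip 0.0133 t 23.05
[0.014, -0.0123, 0.0088] -0.0005 mm 4.1
up·ex, up·ey deg [ 1.64 -1.2 ] tool y [-8.2e-03 -6.0e-04 -1.0e+00]
coupon [ 0.438  -0.3395  0.158 ] d err 0.0024 e err 0.0027 z err -0.002 normal yaw -75.64 want -75.6
foot top z(x,y) slopes deg [-2.07  0.95] off -0.0468 n 140 sd 0.0005
fin back x(y,z) slopes deg [3.28 1.29] off 0.0144 n 59 sd 0.0004
table slope in side frame [ 61.32 141.63] 0.1239 2
```

Call:
{"op": "move_arm", "data": {
  "increments": [
    {"grip":1,"linear":[0.005,-0.005,0.005],"twist":0},
    {"grip":1,"linear":[0.003,-0.003,0.003],"twist":0},
    {"grip":1,"linear":[0,-0.001,0],"twist":0},
    {"grip":1,"linear":[-0.001,0,-0.001],"twist":0},
    {"grip":1,"linear":[-0.001,0,-0.001],"twist":0}
  ]
}}

```text
clock: 23.95
eef_pos: [0.4232, -0.2705, 0.1655]
tool_rot: [0.56, -0.435, 0.432, -0.557]
ft_force: [-0.3, -0.1, -7.0]
grip_width: 0.0132
```

```bash
python3 up.py
```

```text
now [ 0.4231 -0.2704  0.1655] zyaw 14.34 j6 0.75 F [-0.5  0.3 -6.8] grip 0.0134 t 24.05
[0.005, -0.0, -0.0002] -0.0005 mm 1.0
up·ex, up·ey deg [ 1.69 -1.15] tool y [-0.0072 -0.0012 -1.    ]
coupon [ 0.4402 -0.3408  0.1605] d err 0.0006 e err 0.0009 z err 0.0005 normal yaw -75.65 want -75.6
```

By FK the coupon is within about 1 mm. One independent check (pin against lens in the top view) and a last look.

```bash
python3 - <<'E'
from m import *
I=[];D=[]
for i in range(4):
    im,dd=bot.camera("top"); I.append(im.astype(float)); D.append(dd)
t=np.mean(I,0).astype(np.uint8); P=cloud("top",np.median(D,0)); s=cv2.imread("pics/side10.png")
m=win((P[...,2]>.198)&(P[...,2]<.222),345,368,245,262); m=big(m); v,u=np.nonzero(m); z=np.median(P[m][:,2]); c=onz("top",u.mean(),v.mean(),.207)[:2]
a=np.radians(104.4); d=np.array([np.cos(a),np.sin(a)]); e=np.array([-d[1],d[0]])
print("pin",c.round(4),len(u),z.round(4)); k=c+.010*d-.014*e; print("coupon from pin: distance to lens",(k@d+.5602).round(4),"lateral vs lens(-.343)",(k@e+.343).round(4))
W=np.zeros((600,800,3),np.uint8)
W[:400,:500]=cv2.resize(t[200:280,330:430],None,fx=5,fy=5,interpolation=cv2.INTER_CUBIC); W[:600,510:800]=cv2.resize(s[100:220,340:398],None,fx=5,fy=5,interpolation=cv2.INTER_CUBIC)
cv2.imwrite("pics/crop10.png",W)
# bystanders: compare top0 vs now
diff=cv2.absdiff(cv2.imread("pics/top0.png"),t).max(2); diff[:, :][:0]=0; n,l,st,_=cv2.connectedComponentsWithStats((diff>60).astype(np.uint8)); print([r.tolist() for r in st[1:] if r[4]>15])
E
```

```text
pin [ 0.4314 -0.3533] 13 0.2097
coupon from pin: distance to lens 0.1207 lateral vs lens(-.343) -0.001
[[286, 207, 24, 35, 513], [316, 210, 10, 9, 49], [273, 218, 85, 109, 2919], [233, 222, 14, 11, 104], [297, 225, 15, 21, 53], [307, 231, 7, 9, 20], [353, 253, 5, 7, 26], [217, 316, 84, 31, 1929], [368, 320, 78, 42, 1154], [428, 342, 38, 58, 894], [442, 344, 9, 9, 31], [263, 347, 22, 42, 410], [128, 355, 57, 45, 890], [167, 360, 81, 40, 1850], [299, 366, 68, 34, 393], [252, 388, 9, 12, 65]]
```

View pics/crop10.png

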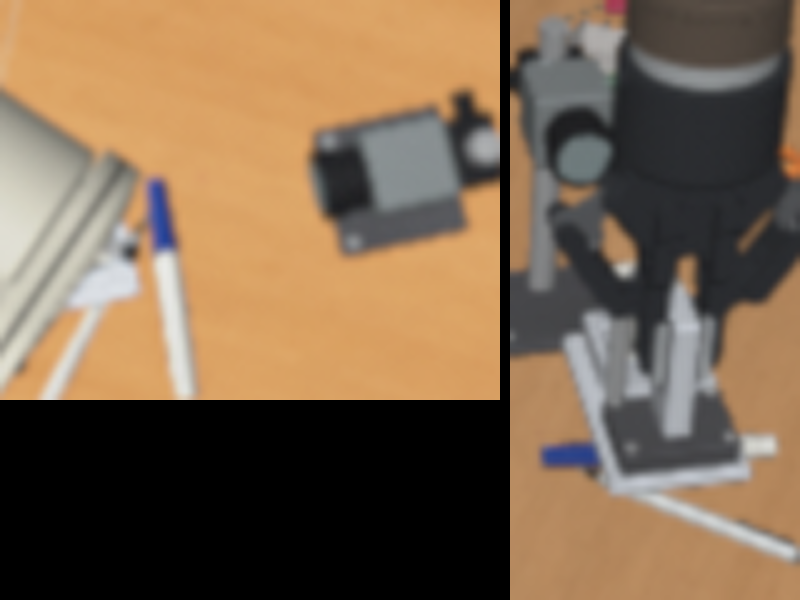

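The independent top-view check gives 120.7 mm to the lens and 1 mm lateral offset. The pin at crop (130,247) is still at its shut place, and nothing else has moved. Handing in.

```bash
python3 -c "
from workcell import bot
print(bot.job_done()); print(bot.get_obs()['clock'])"
```

```text
the job is handed in; nothing more can be done
None
the job is handed in; nothing more can be done
```

I seated the white block in the carrier pocket with its coupon facing the front and shut the lever on its stop. The carrier is now held by its fin in front of the inspection camera, and the job was handed in at about 24 s.

**Last checks**
- **Block:** before lifting, its top measured 63–65 mm above the table, against 64 mm for a fully seated block.
- **Lever:** the pin was within about 0.3 px of its shut position after closing. It was still in the matching place once held up.
- **Coupon position:** from the arm's own pose it is within about 1 mm of the focus point in every direction. The top view separately gives 120.7 mm to the lens and 1 mm sideways. The yaw error is below 0.5°.
- **Surroundings:** the before-and-after top views show changes only where the arm, block and carrier moved. I did not touch the camera.

**What was not perfect**
- **Lean:** the held carrier leans about 2° (1.7–2° pitch, about 1° roll). The tool had tilted slightly by the time it gripped the fin. A down-and-up stroke did not remove the lean, so I left it.
- **Carrier turned:** it turned about 5° on the table when the lever met its stop. I measured it again before gripping.
- **First insertion try:** the block touched the pocket rim with about 18 N, and I corrected its position before seating it.
- **Camera disagreement:** the two cameras' edge-based positions differed by 3–6 mm at height. I relied on their depth readings of the lens, which agreed.

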